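# Put the check weights back on their rail in order of size

### The arm

A 7-joint arm with a two-finger parallel gripper is mounted at the origin on a cart in front of the work surface, level with it; the furniture and walls round the work are solid. World frame = base frame: x ahead of the robot, y to its left, z up, the work surface at z = 0. Lengths are in mm, angles in rad, forces in N, time in s.
With the tool pointing down it reaches from about 400 to 875 mm from the base axis. Payload 4.4 kg.
Tool frame: the origin (TCP) lies at the very end of the fingers, on their centre line; the grasp point (between the pads) lies behind it (ctrl.hold_point_z is the z of the grasp point in the tool frame, in mm); z points along the fingers, y is the direction in which the jaws open and shut (so a half turn about z gives the same grasp; the last joint's range is limited). The gripper opens to 85 mm and grips with 20 to 120 N. Pads are 22 mm wide; open, the fingers measure 114 mm over their backs; the gripper's body (76 mm by 85 mm) begins 54 mm behind the grasp point. The pads swing forward as they close: fully open they stand 13 mm farther back than shut.
Start: joints at [1.158, 0.628, 0.038, 1.517, -0.027, 0.996, -0.02], TCP at [220.958, -611.307, 192.113] pointing down, gripper open.
Joint ranges: [-3.06, 3.06], [-0.37, 2.12], [-1.25, 1.32], [0.18, 2.47], [-1.1, 4.24], [0.23, 1.98], [-2.94, 2.94]. Speed limits (rad/s): [2.57, 2.57, 3.14, 3.14, 3.14, 3.14, 3.14].

### API

Orientations are given as [roll, pitch, yaw] about the fixed x, y, z axes, in that order (R = Rz(yaw) Ry(pitch) Rx(roll)).
In Python, from cell import ctrl, vision gives the robot as it stands.
- The arm moves only by the shell command python3 -m crank 'ROWS' [OPENING]. ROWS is JSON, a list of rows, each an object of numbers: "x", "y", "z": the shift along the tool's x, y, z in cm; "spin": the turn about the tool's z in rad. A call has 1 to 5 rows; each row shifts and turns the commanded pose from where the row before left it, along the tool's axes as they then stand; what a row does not reach is not made up. A row lasts 1/10 s, in which the tool goes at most 50 mm and 8.59 degrees, less where a joint would pass 70% of its speed; a pose out of reach is approached as far as the arm can. A call is refused whole if a number of a shift passes 5 or a number of a turn 0.15, either way. A call with a gripper value outside its range is refused whole. OPENING is the opening in per cent of the stroke, from 0 (shut) to 100 (fully open), set as the call begins (- or left out, the last holds). The fingers move at their own pace and stop on an object; the grip force is fixed at half the most. Time passes only in rows, so rows that do not move let the fingers close. It gives the time, the measured TCP pose, the force and the opening at its end, in the units of the state.
- ctrl.read_state(): the state, without advancing time (a new reading comes with each control period).
- vision.get_image(name): name is "scene" or "top" or "wrist"; returns the picture (480x640x3 uint8, blue, green, red); there is no depth.
- vision.calibration(name): a dict with "vfov" (degrees; the focal length in pixels is half the picture's height over the tangent of half this angle, whatever the lens; pixels are square), "cx", "cy" (the principal point, pixels), "eye" and "rotation" of the camera in the world. Camera axes: x right, y up, looking along -z (the intrinsics and any distortion apply to the point x, -y, -z); pixel columns grow to the right and rows downward; lengths in mm; the calibration is good to about 2 mm. A picture is of the moment at which its call begins: read the wrist's pose just before it. calibration takes no time and is no camera call; for the wrist camera it gives the pose at the moment of the call.
- ctrl.finish_job(): hands the job in, once; it reports no verdict.
Trained networks look in the newest picture that a camera, given by its name, has taken for a name from the list of things; names that differ only in an ending like _2 or _b are one class to them, and where a whole thing is asked for, a point or a joint stands for the part that bears it (a point fixed in the world has none). Each returns a list of dicts, best first, with "score" (0 to 1); they miss things now and then, are a little off and sometimes report something else, mostly with a low value. They report only what shows in the picture. A call takes as long as a camera call. They do not tell look-alikes from the thing itself.
- vision.boxes_of(name, camera): "extent" ([left, top, right, bottom] in pixels, round what is visible of it).
- vision.regions_of(name, camera): "mask" (480x640 bool, what is visible of it) and "extent" ([left, top, right, bottom] in pixels, round what is visible of it).
- vision.place_of(name, camera): "point" ([column, row] in pixels: a listed point, or the origin of a listed thing).
The state is a dict: "clock": time; "qpos": joint angles; "qd": joint speeds; "tau": joint torques, N m; "eef_pos": TCP position; "tool_rot": TCP orientation; "force": force on the tool from outside, world axes, zero at the start; "torque": the same for the moment, N m; "width": finger opening in mm.
Only numpy, scipy, OpenCV 4.12 (cv2) and the standard library are available. Lean on these libraries where they do the work, as an engineer would, in place of code of your own. Each camera call takes 0.05 s, during which the arm holds its last target.

### The job

Put the four steel check weights back on the rail in order of size: the largest on the seat next to the black-topped index post, then the next smaller on each following seat, so that the smallest stands farthest from the post. Stand each one upright and centred on its own rubber seat, and knock none of them over on the way.

Things in the scene. Friction and masses are not known exactly. Their poses are not given: they have to be found in the camera images.
- weight_50_center (a point): The smallest of four loose steel check weights, about 50 g: an upright cylinder 22 mm across and 30 mm high, with neck and knob 44 mm high over all; graspable from any side. The point is half-way up its axis, 22 mm above its underside; z up. It starts in front of the rail (y below 0) or on the far side of the fixed analyser (white, 185 mm high, x 0.47 to 0.83, y 0.05 to 0.32).
- weight_100_center (a point): The second smallest of four loose steel check weights, about 100 g: an upright cylinder 28 mm across and 38 mm high, with neck and knob 54 mm high over all; graspable from any side. The point is half-way up its axis, 27 mm above its underside; z up. It starts in front of the rail (y below 0) or on the far side of the fixed analyser (white, 185 mm high, x 0.47 to 0.83, y 0.05 to 0.32).
- weight_200_center (a point): The second largest of four loose steel check weights, about 200 g: an upright cylinder 36 mm across and 48 mm high, with neck and knob 66 mm high over all; graspable from any side. The point is half-way up its axis, 33 mm above its underside; z up. It starts in front of the rail (y below 0) or on the far side of the fixed analyser (white, 185 mm high, x 0.47 to 0.83, y 0.05 to 0.32).
- weight_500_center (a point): The largest of four loose steel check weights, about 500 g: an upright cylinder 46 mm across and 60 mm high, with neck and knob 80 mm high over all; graspable from any side. The point is half-way up its axis, 40 mm above its underside; z up. It starts in front of the rail (y below 0) or on the far side of the fixed analyser (white, 185 mm high, x 0.47 to 0.83, y 0.05 to 0.32).
- seat_a_top (a point): Seat a, one of four equal flat black rubber discs, 51 mm across, in a row a, b, c, d at 65 mm spacing on a fixed aluminium rail (56 x 330 mm, top 12 mm above the worktop). The point is the centre of the disc's top, 14 mm above the worktop; y runs along the row towards seat a, z up. A fixed microscope 420 mm high stands behind the rail (x above 0.62): keep the wrist clear of it.
- seat_b_top (a point): Seat b, one of four equal flat black rubber discs, 51 mm across, in a row a, b, c, d at 65 mm spacing on a fixed aluminium rail (56 x 330 mm, top 12 mm above the worktop). The point is the centre of the disc's top, 14 mm above the worktop; y runs along the row towards seat a, z up. A fixed microscope 420 mm high stands behind the rail (x above 0.62): keep the wrist clear of it.
- seat_c_top (a point): Seat c, one of four equal flat black rubber discs, 51 mm across, in a row a, b, c, d at 65 mm spacing on a fixed aluminium rail (56 x 330 mm, top 12 mm above the worktop). The point is the centre of the disc's top, 14 mm above the worktop; y runs along the row towards seat a, z up. A fixed microscope 420 mm high stands behind the rail (x above 0.62): keep the wrist clear of it.
- seat_d_top (a point): Seat d, one of four equal flat black rubber discs, 51 mm across, in a row a, b, c, d at 65 mm spacing on a fixed aluminium rail (56 x 330 mm, top 12 mm above the worktop). The point is the centre of the disc's top, 14 mm above the worktop; y runs along the row towards seat a, z up. A fixed microscope 420 mm high stands behind the rail (x above 0.62): keep the wrist clear of it.
- end_post: The index post: a fixed thin steel pin with a black foot and a black button on top, 20 mm wide and 50 mm high, upright on one end of the rail, beyond the last seat at that end (either beyond seat a or beyond seat d), 50.5 mm from that seat's centre. The rail's other end has only a flat steel cap 4 mm high. Origin at the centre of the post's foot, on the rail's top.
There are look-alikes about, which are no part of the job. Leave any orange look-alike of the part that bears weight_100_center alone. What is shaped like the part that bears weight_500_center but green is not meant.

How it is judged:
By the outcome, as a careful person would: the job done as asked, in the order asked, and still so for the second after the job is handed in, with the robot touching nothing.
It also fails if it takes over 141 s, if anything falls off the work surface, if the arm or the gripper's body presses on something with over 40 N, if the wrist force passes 120 N, or if a joint passes its speed limit or range.

## Working session

There is one attempt and no reset: what is moved stays moved. The work goes in short steps, Python scripts to look and compute and a shell command to move; the robot and the scene stay as the last step left them, time stands still between calls to the robot, and variables do not carry over. Pictures are saved under pics/ and viewed, and the job is handed in when it is done.

```bash
ls; mkdir -p pics
python3 - <<'E'
from cell import ctrl, vision
import cv2
for n in ("scene","top","wrist"):
    cv2.imwrite(f"pics/{n}0.png",vision.get_image(n)); print(n,vision.calibration(n))
print(ctrl.read_state(), ctrl.hold_point_z)
E
```

```text
pics
scene {'vfov': 57.06514715160053, 'cx': 321.9620306252896, 'cy': 245.8600069990098, 'eye': array([  12.50025756, -532.49766508,  768.73185621]), 'rotation': array([ 8.34010776e-01, -3.73088825e-04, -7.36345108e-01])}
top {'vfov': 50.89934432180587, 'cx': 324.76681813815463, 'cy': 245.83622959640024, 'eye': array([ 374.30348932,    7.94177414, 1393.43997943]), 'rotation': array([ 0.10821308,  0.00577193, -1.59411118])}
wrist {'vfov': 70.9254884367369, 'cx': 318.0707460818507, 'cy': 235.10138313003574, 'eye': array([ 288.12206724, -586.90164767,  373.36444323]), 'rotation': array([-0.28205361,  0.0015337 , -1.22349158])}
{'clock': 0.15, 'qpos': array([ 1.15817527,  0.62913853,  0.03848486,  1.51813597, -0.02699938,
        0.99630566, -0.01997769]), 'qd': array([-0.000628  , -0.00176378, -0.00197275, -0.00382019,  0.00166514,
       -0.00028552, -0.00118547]), 'tau': array([ 2.12662701e-03, -5.63799441e+01,  1.22791674e+00, -1.93650627e+01,
        1.11871157e-02,  7.35937210e-03, -3.49043989e-05]), 'eef_pos': array([ 220.76939979, -610.79242198,  191.39864446]), 'tool_rot': array([-3.14012434e+00,  2.92822821e-05,  3.46814277e-01]), 'force': array([0.25223727, 0.02022209, 0.27427012]), 'torque': array([ 0.04787012, -0.01327083,  0.01996304]), 'width': 85.74190086956565} -18.700000000000003
```

View pics/scene0.png

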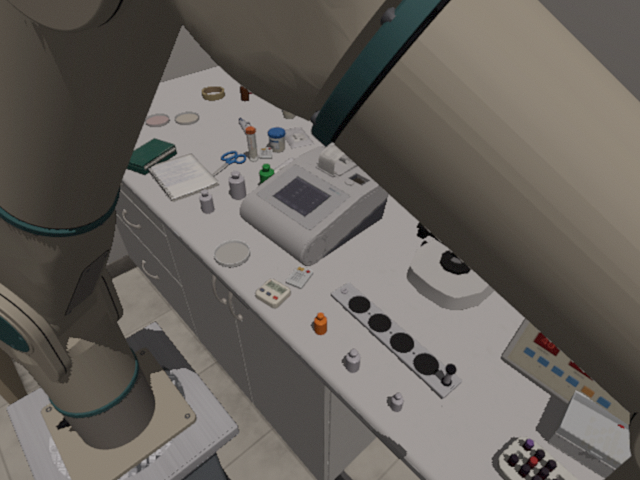

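View pics/top0.png

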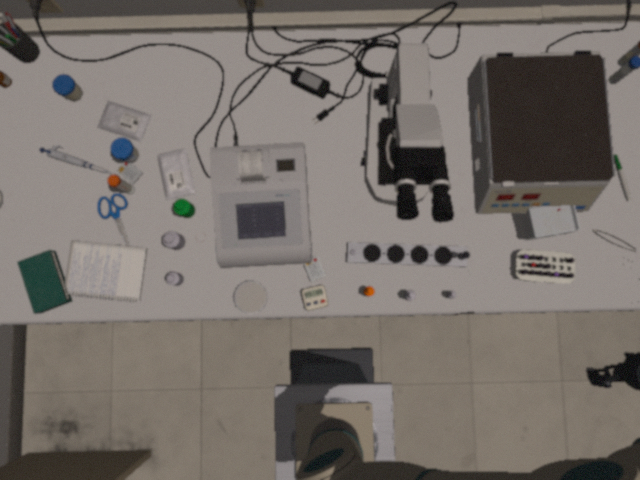

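View pics/wrist0.png

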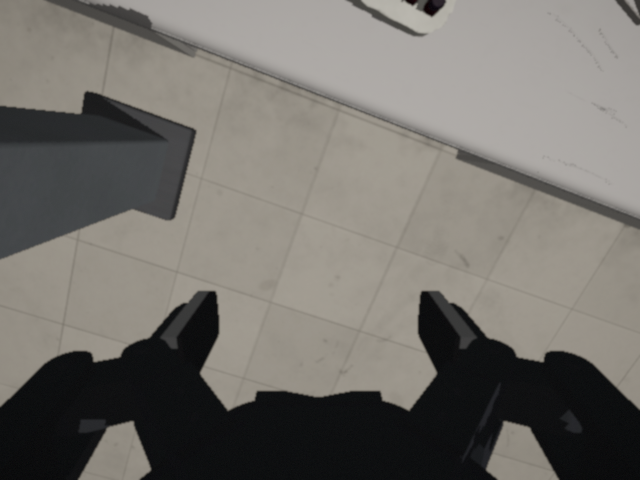

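```bash
cat > h.py <<'E'
import numpy as np, cv2
from scipy.spatial.transform import Rotation as Ro
def ray(cal,uv,dist=None):
    f=240/np.tan(np.radians(cal['vfov']/2))
    d=np.array([(uv[0]-cal['cx'])/f,-(uv[1]-cal['cy'])/f,-1.])
    return np.array(cal['eye']),Ro.from_euler('xyz',cal['rotation']).apply(d)
def at_z(cal,uv,z):
    e,d=ray(cal,uv); return e+d*(z-e[2])/d[2]
def proj(cal,P):
    f=240/np.tan(np.radians(cal['vfov']/2))
    p=Ro.from_euler('xyz',cal['rotation']).inv().apply(np.array(P)-cal['eye'])
    return np.array([cal['cx']+f*p[0]/-p[2],cal['cy']-f*p[1]/-p[2]])
E
python3 - <<'E'
from cell import ctrl, vision
from h import *
cv2.imwrite("pics/x.png",vision.get_image("top"))
ims={}
H={'weight_50_center':22,'weight_100_center':27,'weight_200_center':33,'weight_500_center':40,'seat_a_top':14,'seat_b_top':14,'seat_c_top':14,'seat_d_top':14,'end_post':12}
for c in ("top","scene"):
    im=vision.get_image(c); cal=vision.calibration(c); ims[c]=im
    for n,h in H.items():
        if n[-5]=='_' and n!='seat_a_top': continue
        if n in('seat_b_top','seat_c_top','seat_d_top'): continue
        for r in vision.place_of(n,c):
            if r['score']>.2: print(c,n,round(r['score'],2),np.round(r['point'],1),at_z(cal,r['point'],h).round(1))
t=ims['top']
a=cv2.resize(t[225:310,330:480],None,fx=5,fy=5,interpolation=cv2.INTER_CUBIC)
b=cv2.resize(t[170:310,90:330],None,fx=3.2,fy=3.2,interpolation=cv2.INTER_CUBIC)
cv2.imwrite("pics/c1.png",a);cv2.imwrite("pics/c2.png",b)
s=ims['scene']
cv2.imwrite("pics/c3.png",cv2.resize(s[250:430,230:480],None,fx=3,fy=3,interpolation=cv2.INTER_CUBIC))
cv2.imwrite("pics/c4.png",cv2.resize(s[90:270,130:330],None,fx=3,fy=3,interpolation=cv2.INTER_CUBIC))
E
```

```text
top weight_50_center 0.46 [448.3 291.8] [ 390.4 -318.8   22. ]
top weight_100_center 0.63 [405.7 295.1] [ 384.2 -202.5   27. ]
top weight_100_center 0.51 [368.2 290.9] [ 397.8 -101.9   27. ]
top weight_200_center 0.47 [176.2 279.5] [440.5 415.3  33. ]
top weight_500_center 0.59 [183.7 206. ] [640.  394.4  40. ]
top weight_500_center 0.52 [173.9 241.5] [543.1 420.3  40. ]
top seat_a_top 0.67 [367.7 254.6] [ 497.3 -104.8   14. ]
scene weight_50_center 0.52 [397.7 401. ] [ 386.  -325.6   22. ]
scene weight_50_center 0.38 [353.  358.8] [ 389.  -208.3   22. ]
scene weight_100_center 0.77 [353.9 358.4] [ 388.4 -211.    27. ]
scene weight_100_center 0.62 [359.9 306.3] [ 491.6 -127.1   27. ]
scene weight_100_center 0.5 [318.5 322.5] [395.6 -99.4  27. ]
scene weight_200_center 0.54 [207.1 199.1] [449.5 429.5  33. ]
scene weight_500_center 0.77 [233.5 184.2] [540.7 432.3  40. ]
scene weight_500_center 0.69 [265.6 174.9] [639.2 409.1  40. ]
scene weight_500_center 0.4 [426.1 366.2] [ 470.7 -320.3   40. ]
scene seat_a_top 0.72 [361.6 302.9] [ 509.9 -115.7   14. ]
```

View pics/c1.png

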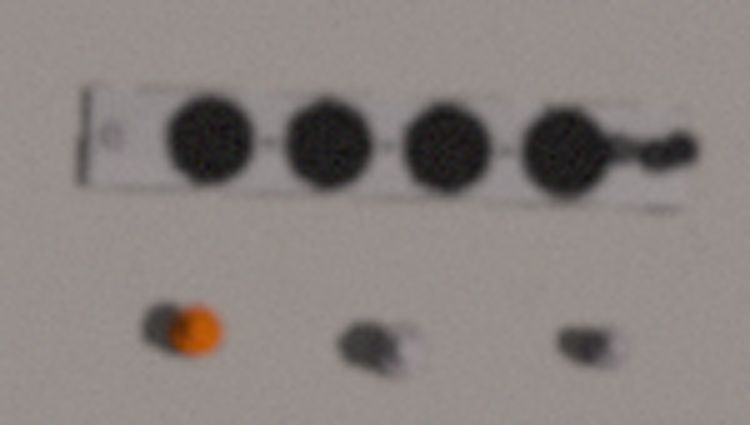

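View pics/c3.png

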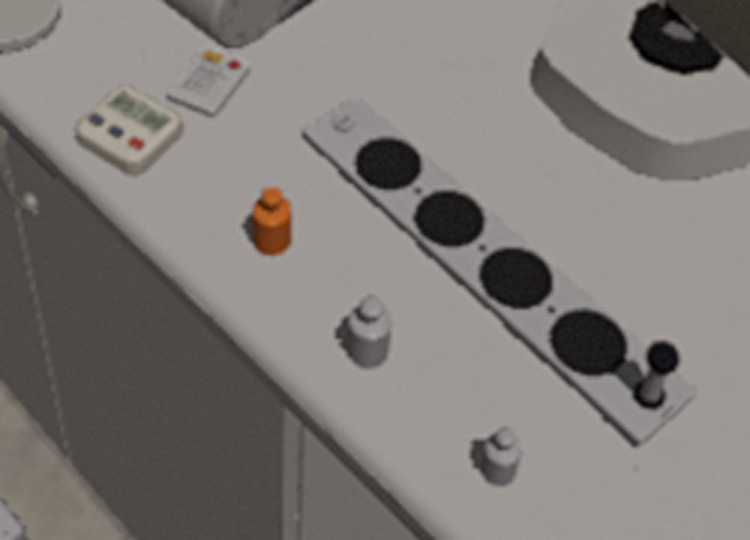

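View pics/c4.png

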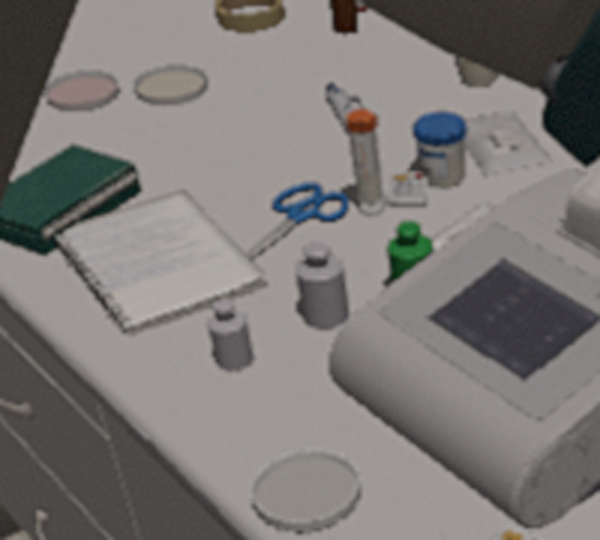

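```bash
python3 -m crank '[{"spin":-0.15,"z":-2},{"spin":-0.15,"z":-2},{"spin":-0.15,"z":-2},{"spin":-0.15,"z":-2},{"spin":-0.15,"z":-2}]' 100; python3 -m crank '[{"spin":-0.15},{"spin":-0.15},{"spin":-0.15},{"spin":-0.025},{}]'; python3 -c "
from cell import ctrl;print(ctrl.read_state()['qpos'])"
```

```text
[ 1.15816832  0.62832114  0.03851903  1.51740536 -0.02701958  0.99629108
 -0.01996967]invalid input at $[0]: expected keys x, y, z, spin
invalid input at $[0]: expected keys x, y, z, spin
```

All keys are needed in each row.

```bash
python3 -m crank '[{"x":0,"y":0,"z":-2,"spin":-0.15},{"x":0,"y":0,"z":-2,"spin":-0.15},{"x":0,"y":0,"z":-2,"spin":-0.15},{"x":0,"y":0,"z":-2,"spin":-0.15},{"x":0,"y":0,"z":-2,"spin":-0.15}]' 100; python3 -m crank '[{"x":0,"y":0,"z":0,"spin":-0.15},{"x":0,"y":0,"z":0,"spin":-0.15},{"x":0,"y":0,"z":0,"spin":-0.15},{"x":0,"y":0,"z":0,"spin":-0.025},{"x":0,"y":0,"z":0,"spin":0}]'; python3 -c "
from cell import ctrl;print(ctrl.read_state()['qpos'])"
```

```text
clock: 1.3
eef_pos: [220.8, -611.3, 293.0]
tool_rot: [3.142, 0.0, 1.103]
force: [1.0, -0.1, -0.2]
width: 85.2
clock: 1.8
eef_pos: [220.8, -611.3, 292.0]
tool_rot: [3.142, -0.0, 1.569]
force: [0.4, 0.4, 0.7]
width: 85.5
[ 1.34159082  0.55864982 -0.27980531  1.37191622  0.15562084  1.23268737
  1.04878184]
```

```bash
python3 -m crank '[{"x":3.4,"y":3.4,"z":0,"spin":0},{"x":3.4,"y":3.4,"z":0,"spin":0},{"x":3.4,"y":3.4,"z":0,"spin":0},{"x":3.4,"y":3.4,"z":0,"spin":0},{"x":3.4,"y":3.4,"z":0,"spin":0}]'; python3 -m crank '[{"x":3.3,"y":3.0,"z":0,"spin":0},{"x":3.3,"y":3.0,"z":0,"spin":0},{"x":3.3,"y":3,"z":0,"spin":0},{"x":0,"y":0,"z":0,"spin":0},{"x":0,"y":0,"z":0,"spin":0}]'
python3 - <<'E'
from cell import ctrl,vision
from h import *
cal=vision.calibration('wrist');im=vision.get_image('wrist');print(cal,ctrl.read_state()['qpos'])
cv2.imwrite('pics/w1.png',im)
for n,h in {'seat_a_top':14,'end_post':12,'weight_50_center':22,'weight_100_center':27}.items():
    for r in vision.place_of(n,'wrist'):
        if r['score']>.2: print(n,round(r['score'],2),np.round(r['point'],1),at_z(cal,r['point'],h).round(1))
E
```

```text
clock: 2.3
eef_pos: [391.9, -439.7, 292.3]
tool_rot: [3.141, 0.0, 1.568]
force: [0.6, -0.2, 0.6]
width: 85.1
clock: 2.8
eef_pos: [481.5, -341.0, 292.2]
tool_rot: [-3.142, 0.0, 1.573]
force: [-0.9, -0.4, -0.6]
width: 85.4
{'vfov': 70.9254884367369, 'cx': 318.0707460818507, 'cy': 235.10138313003574, 'eye': array([ 482.18131895, -270.17356136,  474.09492805]), 'rotation': array([-0.28208217,  0.00032608,  0.0023961 ])} [ 0.78931287  0.46378769 -0.33936266  1.54610602  0.16442546  1.16010777
  0.41651655]
seat_a_top 0.89 [336.7   0. ] [ 503.7 -114.    14. ]
end_post 0.58 [324.1 203.5] [ 490.6 -358.3   12. ]
end_post 0.54 [333.1  61.8] [ 500.5 -179.8   12. ]
weight_50_center 0.66 [244.2 180.3] [ 383.6 -325.3   22. ]
weight_100_center 0.92 [239.8  84.6] [ 386.1 -208.3   27. ]
```

View pics/w1.png

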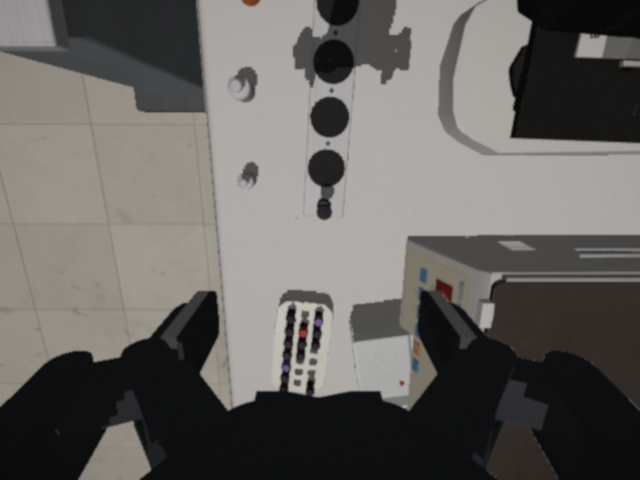

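Run:
```python
from h import *
import numpy as np
cal={'vfov': 70.9254884367369, 'cx': 318.0707460818507, 'cy': 235.10138313003574, 'eye': np.array([ 482.18131895, -270.17356136,  474.09492805]), 'rotation': np.array([-0.28208217,  0.00032608,  0.0023961 ])}
im=cv2.imread('pics/w1.png');g=im.max(2)
for (u,v) in [(326,168),(330,117)]:
    m=np.zeros_like(g);m[v-24:v+24,u-24:u+24]=(g[v-24:v+24,u-24:u+24]<50)
    n,l,s,c=cv2.connectedComponentsWithStats(m); i=1+np.argmax(s[1:,4]); print(s[i],c[i],at_z(cal,c[i],14))
for uv in [(334,62)]: print(at_z(cal,uv,14))
cv2.imwrite('pics/w1c.png',cv2.resize(im[0:230,200:420],None,fx=2.6,fy=2.6,interpolation=cv2.INTER_CUBIC))
```

```text
[309 151  35  36 967] [325.80558428 167.93381593] [ 492.52173712 -309.49504073   14.        ]
[ 311   98   37   38 1088] [329.28125    116.53676471] [ 496.4323657 -244.217723    14.       ]
[ 501.52828253 -180.44357159   14.        ]
```

View pics/w1c.png

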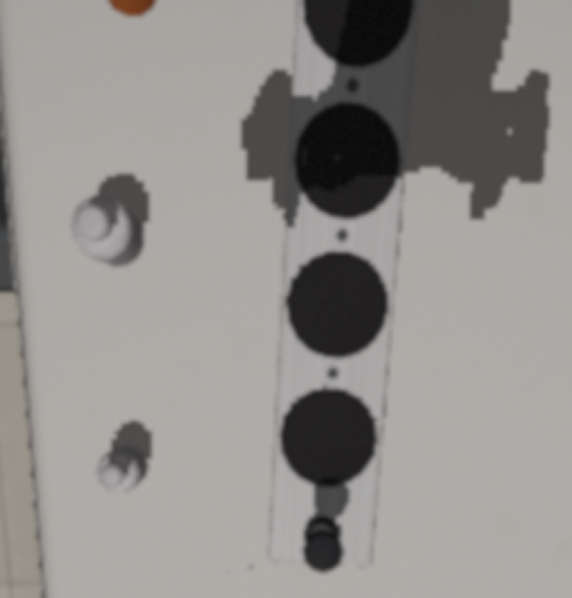

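```bash
R='' ; python3 -m crank '[{"x":4.6,"y":0,"z":0,"spin":0},{"x":4.6,"y":0,"z":0,"spin":0},{"x":4.6,"y":0,"z":0,"spin":0},{"x":4.6,"y":0,"z":0,"spin":0},{"x":4.6,"y":0,"z":0,"spin":0}]'; python3 -m crank '[{"x":4.6,"y":0,"z":0,"spin":0},{"x":4.6,"y":0,"z":0,"spin":0},{"x":4.6,"y":0,"z":0,"spin":0},{"x":4.6,"y":0,"z":0,"spin":0},{"x":4.6,"y":0,"z":0,"spin":0}]';python3 -m crank '[{"x":4.6,"y":0,"z":0,"spin":0},{"x":4.6,"y":0,"z":0,"spin":0},{"x":4.6,"y":0,"z":0,"spin":0},{"x":4.6,"y":0,"z":0,"spin":0},{"x":4.6,"y":0,"z":0,"spin":0}]';python3 -m crank '[{"x":0,"y":0,"z":0,"spin":0},{"x":0,"y":0,"z":0,"spin":0}]'
python3 - <<'E'
from cell import ctrl,vision
from h import *
cal=vision.calibration('wrist');im=vision.get_image('wrist');print(cal,ctrl.read_state()['qpos'])
cv2.imwrite('pics/w2.png',im)
for n,h in {'weight_200_center':33,'weight_500_center':40}.items():
    for r in vision.place_of(n,'wrist'):
        if r['score']>.2: print(n,round(r['score'],2),np.round(r['point'],1),at_z(cal,r['point'],h).round(1))
    for r in vision.boxes_of(n,'wrist'):
        if r['score']>.2: print(n,round(r['score'],2),np.round(r['extent'],1))
E
```

```text
clock: 3.55
eef_pos: [480.0, -111.5, 292.4]
tool_rot: [3.141, 0.0, 1.569]
force: [0.6, 0.3, 0.5]
width: 85.3
clock: 4.05
eef_pos: [480.4, 118.6, 292.4]
tool_rot: [3.141, 0.0, 1.569]
force: [0.9, -1.2, 0.7]
width: 85.6
clock: 4.55
eef_pos: [480.7, 348.5, 292.2]
tool_rot: [3.141, 0.0, 1.569]
force: [0.8, 0.3, 0.0]
width: 85.2
clock: 4.75
eef_pos: [480.0, 348.1, 291.7]
tool_rot: [-3.141, 0.001, 1.572]
force: [0.3, 0.1, -0.1]
width: 85.2
{'vfov': 70.9254884367369, 'cx': 318.0707460818507, 'cy': 235.10138313003574, 'eye': array([480.7959383 , 418.96141953, 473.58591533]), 'rotation': array([-0.2823411 ,  0.00082015,  0.00211683])} [-0.34445688  0.49179946 -0.52146722  1.53522983  0.25769841  1.18454761
 -0.91309942]
weight_200_center 0.58 [292.1 132.4] [447.9 424.9  33. ]
weight_200_center 0.73 [278.7 119.  306.8 151.1]
weight_500_center 0.95 [374.5 131. ] [549.8 426.6  40. ]
weight_500_center 0.57 [439.9 154.6] [633.1 398.5  40. ]
weight_500_center 0.72 [351.  110.7 397.7 153.8]
weight_500_center 0.56 [416.8 136.4 468.2 174.3]
```

View pics/w2.png

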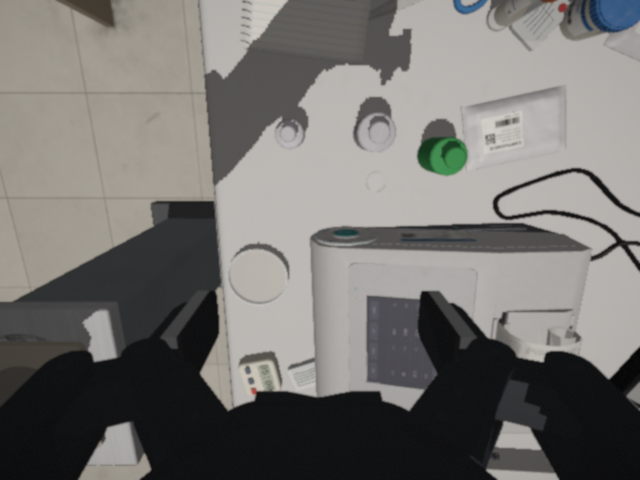

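Run:
```python
from h import *
im=cv2.imread('pics/w2.png')
cv2.imwrite('pics/w2c.png',cv2.resize(im[90:190,260:410],None,fx=5,fy=5,interpolation=cv2.INTER_CUBIC))
```

```text
(no output)
```

View pics/w2c.png

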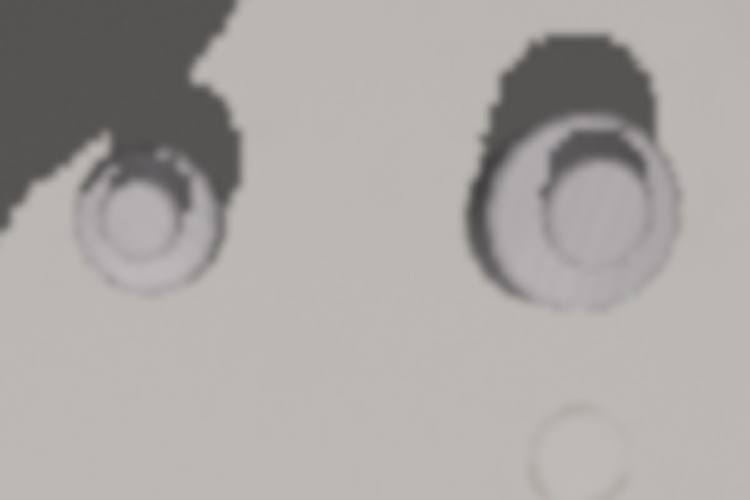

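Run:
```python
from h import *
cal={'vfov': 70.9254884367369, 'cx': 318.0707460818507, 'cy': 235.10138313003574, 'eye': np.array([480.7959383 , 418.96141953, 473.58591533]), 'rotation': np.array([-0.2823411 ,  0.00082015,  0.00211683])}
for uv,z in [((379.4,132.6),80),((376.8,132.2),60),((288,133.4),66),((289.8,133.8),48)]: print(at_z(cal,uv,z).round(1))
```

```text
[549.  424.2  80. ]
[549.4 424.9  60. ]
[445.6 423.3  66. ]
[446.2 423.   48. ]
```

```bash
python3 -m crank '[{"x":3.8,"y":3.45,"z":0,"spin":0},{"x":3.8,"y":3.45,"z":0,"spin":0},{"x":0,"y":0,"z":4,"spin":0},{"x":0,"y":0,"z":4,"spin":0},{"x":0,"y":0,"z":4,"spin":0}]' 78; python3 -m crank '[{"x":0,"y":0,"z":3,"spin":0},{"x":0,"y":0,"z":2,"spin":0},{"x":0,"y":0,"z":0,"spin":0},{"x":0,"y":0,"z":0,"spin":0}]'
python3 - <<'E'
from cell import ctrl,vision
from h import *
cal=vision.calibration('wrist');im=vision.get_image('wrist');print(cal)
cv2.imwrite('pics/w3.png',im)
for z in (60,80): print(proj(cal,[549.2,424.6,z]))
E
```

```text
clock: 5.5
eef_pos: [548.1, 421.1, 170.9]
tool_rot: [3.141, -0.0, 1.57]
force: [0.4, -0.3, -0.7]
width: 66.5
clock: 5.9
eef_pos: [547.9, 421.5, 122.8]
tool_rot: [3.141, -0.0, 1.57]
force: [0.1, 0.3, 1.4]
width: 66.3
{'vfov': 70.9254884367369, 'cx': 318.0707460818507, 'cy': 235.10138313003574, 'eye': array([548.67611325, 492.24320723, 304.73479206]), 'rotation': array([-2.81588048e-01, -2.32772704e-04,  2.06887175e-04])}
[318.6718036 231.0829223]
[318.72769346 238.73303285]
```

View pics/w3.png

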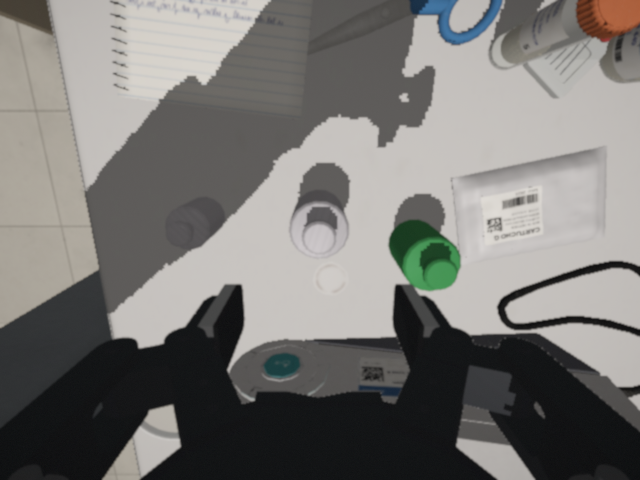

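```bash
python3 -m crank '[{"x":0.4,"y":0.13,"z":3,"spin":0},{"x":0,"y":0,"z":3,"spin":0},{"x":0,"y":0,"z":3,"spin":0},{"x":0,"y":0,"z":2,"spin":0},{"x":0,"y":0,"z":0,"spin":0}]' ; python3 -m crank '[{"x":0,"y":0,"z":0,"spin":0},{"x":0,"y":0,"z":0,"spin":0},{"x":0,"y":0,"z":0,"spin":0},{"x":0,"y":0,"z":0,"spin":0},{"x":0,"y":0,"z":0,"spin":0}]' 0; python3 -m crank '[{"x":0,"y":0,"z":0,"spin":0},{"x":0,"y":0,"z":0,"spin":0},{"x":0,"y":0,"z":0,"spin":0}]'
python3 - <<'E'
from cell import ctrl,vision
from h import *
im=vision.get_image('wrist')
cv2.imwrite('pics/w4.png',im)
E
```

```text
clock: 6.45
eef_pos: [547.8, 424.9, 10.8]
tool_rot: [-3.14, 0.002, 1.571]
force: [-0.4, -0.5, 0.2]
width: 66.6
clock: 6.95
eef_pos: [549.5, 427.5, 15.1]
tool_rot: [3.139, -0.003, 1.572]
force: [-0.9, -0.5, 6.4]
width: 41.5
clock: 7.25
eef_pos: [549.5, 427.5, 15.2]
tool_rot: [3.139, -0.003, 1.572]
force: [-1.3, -1.0, 7.1]
width: 41.7
```

View pics/w4.png

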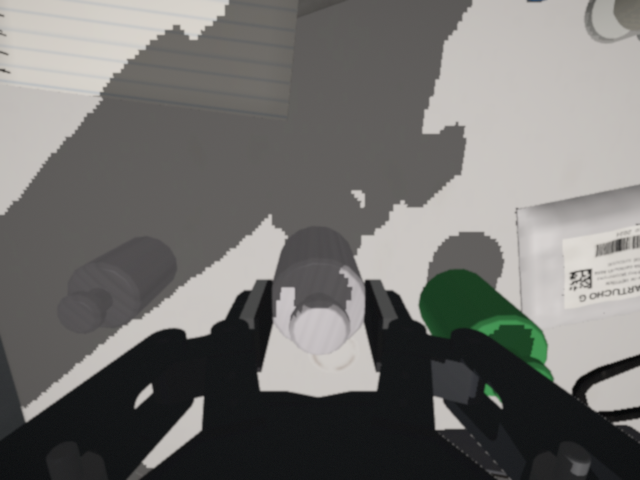

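Run:
```python
from cell import ctrl,vision
from h import *
cal=vision.calibration('wrist');print(cal, ctrl.read_state()['eef_pos'])
print(at_z(cal,(319,326),80), at_z(cal,(319,302),60))
for z in (0,60,80):
  for y in(404.6,424.6,427.5,447): print(z,y,proj(cal,[549.2,y,z]))
im=cv2.imread('pics/w4.png');cv2.imwrite('pics/w4c.png',cv2.resize(im[210:400,220:420],None,fx=3,fy=3,interpolation=cv2.INTER_CUBIC))
```

```text
{'vfov': 70.9254884367369, 'cx': 318.0707460818507, 'cy': 235.10138313003574, 'eye': array([549.73865195, 497.7841054 , 197.30981848]), 'rotation': array([-0.27910709, -0.00263703,  0.00141886])} [549.47544412 427.47163029  15.15454042]
[550.51314093 427.04723035  80.        ] [550.61868264 427.15060203  60.        ]
0 404.6 [316.20701137 290.20657243]
0 424.6 [316.2036382  260.78222969]
0 427.5 [316.20313433 256.38693348]
0 447 [316.19964357 225.93684109]
60 404.6 [315.86333064 345.6894254 ]
60 424.6 [315.84623343 307.12030884]
60 427.5 [315.843651   301.29468162]
60 447 [315.82555237 260.46647255]
80 404.6 [315.6851317  374.45736129]
80 424.6 [315.65817544 331.50231681]
80 427.5 [315.65408016 324.97644672]
80 447 [315.6252023  278.95932624]
```

View pics/w4c.png

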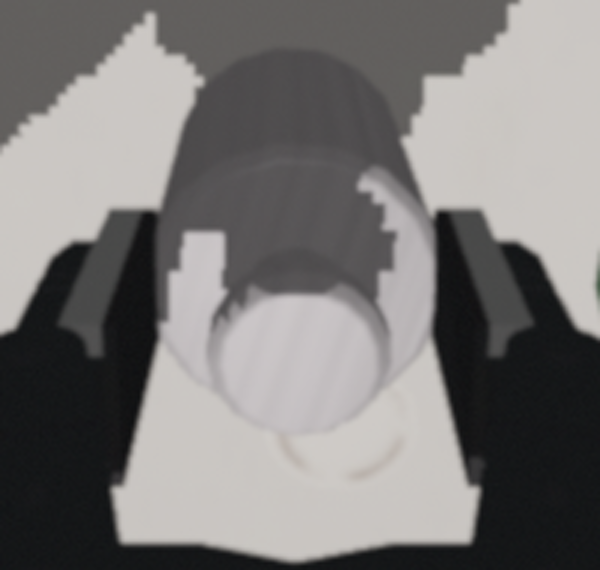

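```bash
python3 -m crank '[{"x":0,"y":0,"z":-1,"spin":0},{"x":0,"y":0,"z":-3,"spin":0},{"x":0,"y":0,"z":-4,"spin":0},{"x":0,"y":0,"z":-4,"spin":0},{"x":0,"y":0,"z":-4,"spin":0}]'; python3 -m crank '[{"x":0,"y":0,"z":-4,"spin":0},{"x":0,"y":0,"z":-4,"spin":0},{"x":0,"y":-1.5,"z":-3,"spin":0},{"x":-2,"y":-2,"z":0,"spin":0},{"x":-4,"y":-2,"z":0,"spin":0}]'
```

```text
clock: 7.8
eef_pos: [548.1, 425.4, 173.9]
tool_rot: [-3.141, 0.001, 1.572]
force: [0.9, -0.2, -6.0]
width: 41.5
clock: 8.3
eef_pos: [491.3, 369.6, 283.5]
tool_rot: [3.141, -0.005, 1.577]
force: [-0.1, -1.1, -4.9]
width: 40.9
```

```bash
python3 -m crank '[{"x":-4.6,"y":0,"z":0,"spin":0},{"x":-4.6,"y":0,"z":0,"spin":0},{"x":-4.6,"y":0,"z":0,"spin":0},{"x":-4.6,"y":0,"z":0,"spin":0},{"x":-4.6,"y":0,"z":0,"spin":0}]'; python3 -m crank '[{"x":-4.6,"y":0,"z":0,"spin":0},{"x":-4.6,"y":0,"z":0,"spin":0},{"x":-4.6,"y":0,"z":0,"spin":0},{"x":-4.6,"y":0,"z":0,"spin":0},{"x":-4.6,"y":0,"z":0,"spin":0}]'; python3 -m crank '[{"x":-4.6,"y":0,"z":0,"spin":0},{"x":-4.6,"y":0,"z":0,"spin":0},{"x":-4.6,"y":0,"z":0,"spin":0},{"x":-4.6,"y":0,"z":0,"spin":0},{"x":-4.6,"y":0,"z":0,"spin":0}]'; python3 -m crank '[{"x":-3,"y":0,"z":3,"spin":0},{"x":-2,"y":0,"z":3,"spin":0},{"x":0,"y":0,"z":3,"spin":0},{"x":0,"y":0,"z":3,"spin":0},{"x":0,"y":0,"z":0,"spin":0}]'; python3 -m crank '[{"x":0,"y":0,"z":0,"spin":0},{"x":0,"y":0,"z":0,"spin":0}]'
python3 - <<'E'
from cell import ctrl,vision
from h import *
cal=vision.calibration('wrist');print(cal, ctrl.read_state()['eef_pos'], ctrl.read_state()['qpos'])
im=vision.get_image('wrist')
cv2.imwrite('pics/w5.png',im)
E
```

```text
clock: 8.8
eef_pos: [492.9, 133.8, 282.6]
tool_rot: [3.141, 0.001, 1.572]
force: [0.8, 0.4, -6.0]
width: 41.0
clock: 9.3
eef_pos: [493.1, -95.9, 282.8]
tool_rot: [3.141, 0.001, 1.572]
force: [1.8, 0.5, -6.1]
width: 41.5
clock: 9.8
eef_pos: [493.3, -325.6, 282.6]
tool_rot: [-3.142, 0.0, 1.572]
force: [1.2, 0.5, -5.6]
width: 41.5
clock: 10.3
eef_pos: [490.3, -372.1, 158.1]
tool_rot: [-3.133, -0.006, 1.572]
force: [-0.6, 1.2, -5.7]
width: 41.3
clock: 10.5
eef_pos: [495.7, -374.6, 164.4]
tool_rot: [3.138, 0.002, 1.572]
force: [-0.2, 0.4, -4.3]
width: 41.3
{'vfov': 70.9254884367369, 'cx': 318.0707460818507, 'cy': 235.10138313003574, 'eye': array([ 495.87548432, -303.44420659,  346.21183593]), 'rotation': array([-0.28394059, -0.00305716,  0.00180393])} [ 495.73195067 -374.57287507  164.41928938] [ 0.81557553  0.63320072 -0.350146    1.6295178   0.25802271  0.92073853
  0.37297629]
```

View pics/w5.png

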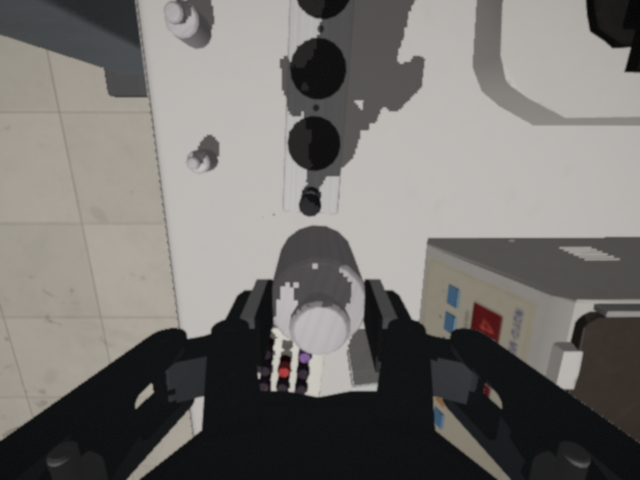

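```bash
cat >> h.py <<'E'
def blob(im,uv,r=34,th=45):
    g=im.max(2);u,v=int(uv[0]),int(uv[1]);m=np.zeros_like(g)
    a,b=max(v-r,0),max(u-r,0)
    m[a:v+r,b:u+r]=(g[a:v+r,b:u+r]<th)
    m=cv2.morphologyEx(m,cv2.MORPH_OPEN,np.ones((9,9),np.uint8))
    n,l,s,c=cv2.connectedComponentsWithStats(m);i=l[v,u]
    cs,_=cv2.findContours((l==i).astype(np.uint8),cv2.RETR_EXTERNAL,cv2.CHAIN_APPROX_NONE)
    e=cv2.fitEllipse(max(cs,key=len))
    return s[i],e
def seats(im,cal,uvs):
    for uv in uvs:
        s,e=blob(im,uv); print(s,np.round(e[0],1),np.round(e[1],1),at_z(cal,e[0],14).round(1))
E
python3 - <<'E'
from cell import ctrl,vision
from h import *
cal=vision.calibration('wrist');print(cal['eye'], ctrl.read_state()['eef_pos'])
im=vision.get_image('wrist')
cv2.imwrite('pics/w6.png',im)
seats(im,cal,[(314,143),(318,69)])
E
```

```text
[ 495.85721682 -303.45113564  346.2874913 ] [ 495.75336435 -374.62561849  164.50174638]
[ 290  117   50   53 2102] [314.3 142.8] [49.5 52.3] [ 493.3 -309.    14. ]
[ 291   39   54   60 2578] [317.9  68.5] [53.6 59.3] [ 496.6 -244.7   14. ]
```

```bash
python3 -m crank '[{"x":2.2,"y":-0.1,"z":1,"spin":0},{"x":2.2,"y":-0.1,"z":2,"spin":0},{"x":2.2,"y":-0.17,"z":2,"spin":0},{"x":0,"y":0,"z":3,"spin":0},{"x":0,"y":0,"z":2,"spin":0}]'; python3 -m crank '[{"x":0,"y":0,"z":1,"spin":0},{"x":0,"y":0,"z":0,"spin":0},{"x":0,"y":0,"z":0,"spin":0},{"x":0,"y":0,"z":0,"spin":0},{"x":0,"y":0,"z":0,"spin":0}]';python3 - <<'E'
from cell import ctrl,vision
from h import *
cal=vision.calibration('wrist');s=ctrl.read_state();print(cal['eye'], s['eef_pos'],s['qd'].round(3),s['tool_rot'])
im=vision.get_image('wrist')
cv2.imwrite('pics/w7.png',im)
z0=s['eef_pos'][2]-15.15
print(at_z(cal,(319.5,327),80+z0), at_z(cal,(319,302),60+z0))
E
```

```text
clock: 11.1
eef_pos: [491.2, -307.3, 62.3]
tool_rot: [3.14, 0.001, 1.574]
force: [-0.5, -0.7, -5.1]
width: 41.4
clock: 11.6
eef_pos: [491.3, -308.6, 53.3]
tool_rot: [3.14, 0.001, 1.571]
force: [-0.5, -0.0, -5.6]
width: 41.7
[ 491.72613529 -237.6038509   235.16878673] [ 491.2846333  -308.59221828   53.29706987] [-0.     0.004  0.002  0.006  0.001 -0.001  0.001] [3.13964820e+00 1.12525922e-03 1.57141064e+00]
[ 492.57426247 -309.2257632   118.14706987] [ 492.46429398 -308.75663998   98.14706987]
```

View pics/w7.png

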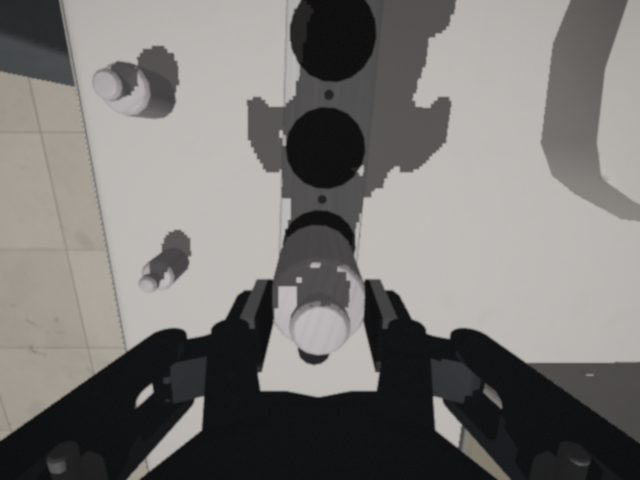

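```bash
python3 -m crank '[{"x":0,"y":0.05,"z":0.8,"spin":0},{"x":0,"y":0,"z":0.8,"spin":0},{"x":0,"y":0,"z":0.4,"spin":0},{"x":0,"y":0,"z":0.2,"spin":0},{"x":0,"y":0,"z":0,"spin":0}]'; python3 -m crank '[{"x":0,"y":0,"z":0.1,"spin":0},{"x":0,"y":0,"z":0,"spin":0},{"x":0,"y":0,"z":0,"spin":0}]'
```

```text
clock: 12.15
eef_pos: [490.8, -307.9, 29.8]
tool_rot: [-3.141, -0.0, 1.572]
force: [-0.1, 0.5, -5.0]
width: 41.0
clock: 12.45
eef_pos: [491.3, -308.1, 29.4]
tool_rot: [3.141, 0.0, 1.572]
force: [0.0, 0.3, -3.2]
width: 41.2
```

```bash
python3 -m crank '[{"x":0,"y":0,"z":0.1,"spin":0},{"x":0,"y":0,"z":0,"spin":0},{"x":0,"y":0,"z":0,"spin":0}]'; python3 -m crank '[{"x":0,"y":0,"z":0,"spin":0},{"x":0,"y":0,"z":0,"spin":0},{"x":0,"y":0,"z":0,"spin":0},{"x":0,"y":0,"z":0,"spin":0}]' 80;  python3 -m crank '[{"x":0,"y":0,"z":-1,"spin":0},{"x":0,"y":0,"z":-2,"spin":0},{"x":0,"y":0,"z":-3,"spin":0},{"x":0,"y":0,"z":-3,"spin":0},{"x":0,"y":0,"z":-3,"spin":0}]'; python3 -m crank '[{"x":-2,"y":0,"z":-3,"spin":0},{"x":-2,"y":0,"z":0,"spin":0},{"x":-2,"y":0,"z":0,"spin":0},{"x":0,"y":0,"z":0,"spin":0},{"x":0,"y":0,"z":0,"spin":0}]'
python3 - <<'E'
from cell import ctrl,vision
from h import *
cal=vision.calibration('wrist');s=ctrl.read_state();print(cal, s['eef_pos'])
im=vision.get_image('wrist')
cv2.imwrite('pics/w8.png',im)
E
```

```text
clock: 12.75
eef_pos: [491.2, -308.3, 29.2]
tool_rot: [3.141, 0.001, 1.572]
force: [-2.4, 0.1, 5.7]
width: 41.1
clock: 13.15
eef_pos: [491.3, -308.1, 28.1]
tool_rot: [3.141, 0.0, 1.572]
force: [0.2, 0.4, 0.8]
width: 68.4
clock: 13.65
eef_pos: [491.0, -307.9, 150.0]
tool_rot: [3.141, 0.0, 1.572]
force: [0.5, 0.2, 0.6]
width: 68.3
clock: 14.15
eef_pos: [490.8, -367.5, 178.3]
tool_rot: [-3.142, -0.001, 1.571]
force: [0.5, 0.4, -0.4]
width: 68.3
{'vfov': 70.9254884367369, 'cx': 318.0707460818507, 'cy': 235.10138313003574, 'eye': array([ 491.64421343, -296.87826897,  360.33383041]), 'rotation': array([-2.81077054e-01,  1.66170432e-04,  9.26896053e-04])} [ 490.81991258 -367.48251364  178.29842679]
```

View pics/w8.png

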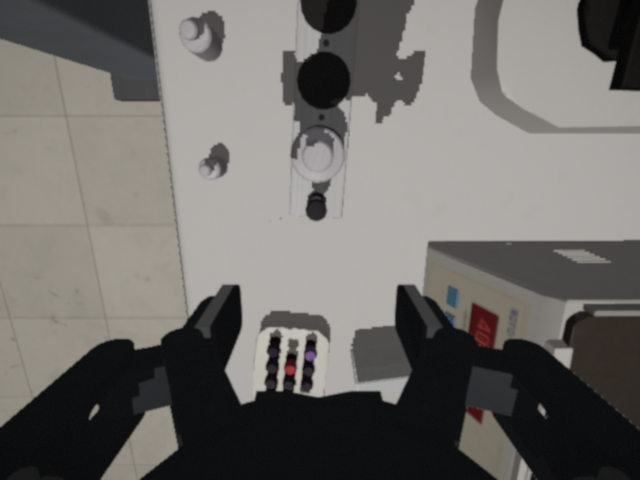

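Run:
```python
from h import *
cal={'vfov': 70.9254884367369, 'cx': 318.0707460818507, 'cy': 235.10138313003574, 'eye': np.array([ 491.64421343, -296.87826897,  360.33383041]), 'rotation': np.array([-2.81077054e-01,  1.66170432e-04,  9.26896053e-04])}
im=cv2.imread('pics/w8.png')
seats(im,cal,[(324,80)])
print(proj(cal,[493,-309.2,74]),proj(cal,[493,-309.2,94]),proj(cal,[493,-309.2,14]))
a=im.copy()
c=cv2.resize(im[110:230,270:370],None,fx=5,fy=5,interpolation=cv2.INTER_CUBIC)
cv2.imwrite('pics/w8c.png',c)
```

```text
[ 298   52   52   57 2342] [323.4  80. ] [51.4 56.2] [ 496.6 -244.4   14. ]
[319.75463601 153.33895341] [319.87510035 154.48878569] [319.47587272 150.67815747]
```

View pics/w8c.png

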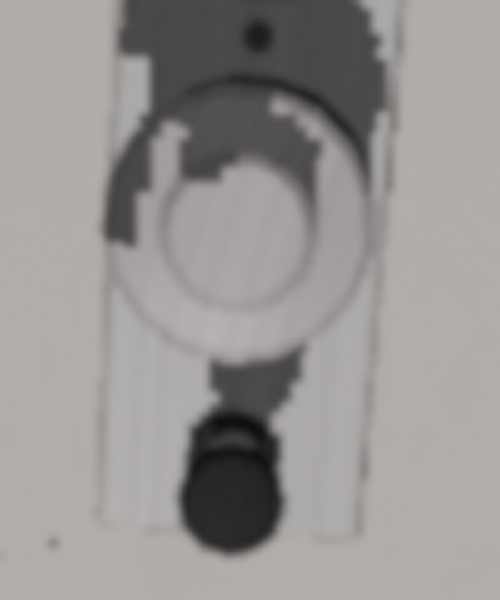

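```bash
python3 -m crank '[{"x":2,"y":0.03,"z":0,"spin":0},{"x":2,"y":0,"z":0,"spin":0},{"x":2,"y":0,"z":3,"spin":0},{"x":0,"y":0,"z":2,"spin":0},{"x":0,"y":0,"z":2,"spin":0}]'; python3 -m crank '[{"x":0,"y":0,"z":2,"spin":0},{"x":0,"y":0,"z":2,"spin":0},{"x":0,"y":0,"z":2,"spin":0},{"x":0,"y":0,"z":1.7,"spin":0},{"x":0,"y":0,"z":0,"spin":0}]';python3 -m crank '[{"x":0,"y":0,"z":0,"spin":0},{"x":0,"y":0,"z":0,"spin":0},{"x":0,"y":0,"z":0,"spin":0},{"x":0,"y":0,"z":0,"spin":0},{"x":0,"y":0,"z":0,"spin":0}]' 0; python3 -m crank '[{"x":0,"y":0,"z":-0.4,"spin":0},{"x":0,"y":0,"z":-0.4,"spin":0},{"x":0.08,"y":0.17,"z":0,"spin":0},{"x":0,"y":0,"z":0,"spin":0},{"x":0,"y":0,"z":0,"spin":0}]'
```

```text
clock: 14.7
eef_pos: [491.6, -305.2, 107.7]
tool_rot: [-3.142, -0.001, 1.575]
force: [0.3, -1.2, -0.3]
width: 68.6
clock: 15.2
eef_pos: [489.8, -305.4, 29.2]
tool_rot: [-3.138, -0.003, 1.574]
force: [-0.8, 1.0, 0.8]
width: 68.2
clock: 15.7
eef_pos: [490.7, -308.6, 35.5]
tool_rot: [-3.141, 0.002, 1.571]
force: [-8.5, 3.5, 26.5]
width: 21.7
clock: 16.2
eef_pos: [492.8, -306.9, 38.6]
tool_rot: [-3.141, -0.001, 1.572]
force: [-1.0, -0.5, -6.4]
width: 21.2
```

Run:
```python
from cell import ctrl,vision
from h import *
cal=vision.calibration('wrist');s=ctrl.read_state();print(cal, s['eef_pos'],s['width'])
im=vision.get_image('wrist')
cv2.imwrite('pics/w9.png',im)
cv2.imwrite('pics/s9.png',vision.get_image('scene')[200:480,250:600])
```

```text
{'vfov': 70.9254884367369, 'cx': 318.0707460818507, 'cy': 235.10138313003574, 'eye': array([ 493.66388258, -236.2204991 ,  220.56133926]), 'rotation': array([-0.28115533,  0.00093252,  0.00171207])} [ 492.79171368 -306.88438292   38.56153789] 21.21132492511395
```

View pics/w9.png

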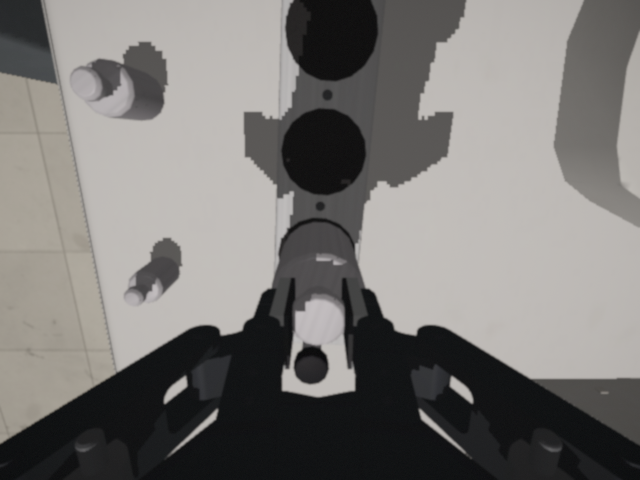

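View pics/s9.png

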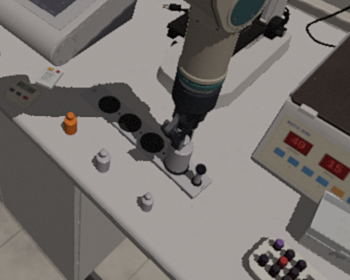

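Run:
```python
from h import *
cal={'vfov': 70.9254884367369, 'cx': 318.0707460818507, 'cy': 235.10138313003574, 'eye':np.array([ 493.66388258, -236.2204991 ,  220.56133926]), 'rotation': np.array([-0.28115533,  0.00093252,  0.00171207])}
for z in(14,19,74,79,94,99): print(z,proj(cal,[492,-309.5,z]))
im=cv2.imread('pics/w9.png')
cv2.imwrite('pics/w9c.png',cv2.resize(im[200:400,230:410],None,fx=3.2,fy=3,interpolation=cv2.INTER_CUBIC))
im=cv2.imread('pics/s9.png')
cv2.imwrite('pics/s9c.png',cv2.resize(im[80:220,110:250],None,fx=4,fy=4,interpolation=cv2.INTER_CUBIC))
```

```text
14 [315.61177855 255.25284221]
19 [315.54923517 257.8896947 ]
74 [314.61515013 297.27107708]
79 [314.49892289 302.17126189]
94 [314.10303452 318.86206652]
99 [313.95257993 325.20528965]
```

View pics/w9c.png

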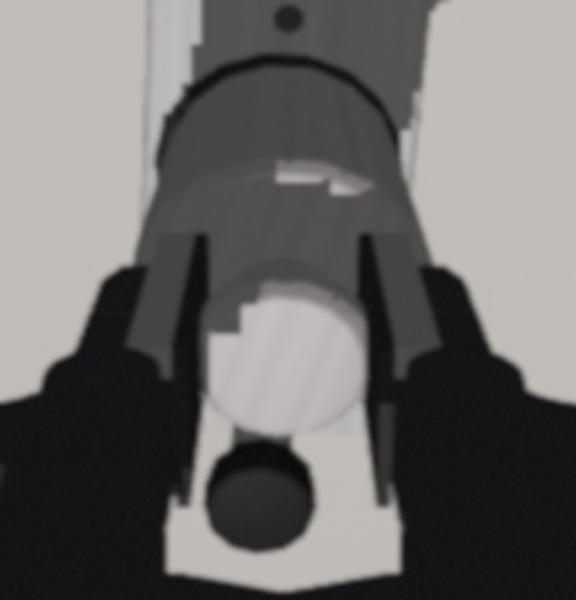

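View pics/s9c.png

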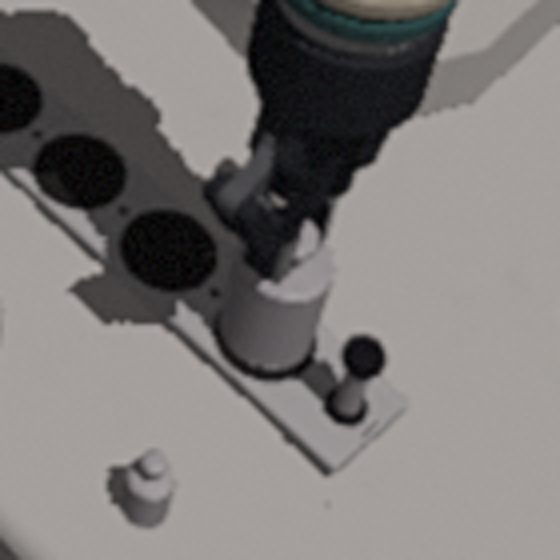

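```bash
python3 -m crank '[{"x":0,"y":0,"z":0.2,"spin":0},{"x":0,"y":0,"z":0.2,"spin":0},{"x":0,"y":0,"z":0,"spin":0},{"x":0,"y":0,"z":0,"spin":0}]'; python3 -c "
from cell import ctrl;print(ctrl.read_state()['force'],ctrl.read_state()['eef_pos'])"
```

```text
clock: 16.7
eef_pos: [493.0, -307.1, 35.7]
tool_rot: [3.142, 0.0, 1.572]
force: [-2.1, 1.6, 3.9]
width: 20.7
[-2.09729195  1.57746744  3.87504875] [ 493.00908315 -307.14757171   35.66127166]
```

```bash
python3 -m crank '[{"x":0,"y":0,"z":0,"spin":0},{"x":0,"y":0,"z":0,"spin":0},{"x":0,"y":0,"z":0,"spin":0},{"x":0,"y":0,"z":0,"spin":0}]' 80;  python3 -m crank '[{"x":0,"y":0,"z":-1,"spin":0},{"x":0,"y":0,"z":-2,"spin":0},{"x":0,"y":0,"z":-3,"spin":0},{"x":0,"y":0,"z":-3,"spin":0},{"x":0,"y":0,"z":-3,"spin":0}]'; python3 -m crank '[{"x":-2,"y":0,"z":-3,"spin":0},{"x":-2,"y":0,"z":0,"spin":0},{"x":-2,"y":0,"z":0,"spin":0},{"x":0,"y":0,"z":0,"spin":0},{"x":0,"y":0,"z":0,"spin":0}]' 0; python3 -m crank '[{"x":0,"y":0,"z":0,"spin":0},{"x":0,"y":0,"z":0,"spin":0},{"x":0,"y":0,"z":0,"spin":0},{"x":0,"y":0,"z":0,"spin":0}]'
python3 - <<'E'
from cell import ctrl,vision
from h import *
cal=vision.calibration('wrist');s=ctrl.read_state();print(cal, s['eef_pos'])
im=vision.get_image('wrist')
cv2.imwrite('pics/w10.png',im)
S=vision.get_image('scene');cs=vision.calibration('scene')
p=proj(cs,s['eef_pos']);print(p, proj(cal,s['eef_pos']))
cv2.circle(S,tuple(int(v) for v in p),2,(0,0,255),-1)
u,v=int(p[0]),int(p[1])
cv2.imwrite('pics/s10.png',cv2.resize(S[v-60:v+80,u-90:u+90],None,fx=4,fy=4,interpolation=cv2.INTER_CUBIC))
for z in (14,74,94): print(proj(cal,[493,-309.2,z]))
E
```

```text
clock: 17.1
eef_pos: [493.3, -307.4, 35.2]
tool_rot: [3.141, 0.0, 1.572]
force: [0.3, 0.4, -0.4]
width: 68.3
clock: 17.6
eef_pos: [493.0, -307.1, 157.0]
tool_rot: [3.141, 0.0, 1.572]
force: [0.4, -1.6, 0.0]
width: 68.5
clock: 18.1
eef_pos: [492.9, -366.7, 185.3]
tool_rot: [3.142, -0.001, 1.571]
force: [0.8, 0.2, 0.7]
width: 0.0
clock: 18.5
eef_pos: [493.2, -366.7, 185.1]
tool_rot: [-3.142, -0.0, 1.573]
force: [0.4, 0.7, 0.8]
width: 0.2
{'vfov': 70.9254884367369, 'cx': 318.0707460818507, 'cy': 235.10138313003574, 'eye': array([ 493.90720368, -295.93546106,  367.11981317]), 'rotation': array([-2.81660284e-01,  2.43810348e-04,  2.27216369e-03])} [ 493.17870154 -366.67410044  185.14390468]
[471.43327549 327.04463363] [316.60694781 265.19472844]
[317.23429823 151.17599714]
[317.04801609 153.9170892 ]
[316.967986   155.09471069]
```

View pics/w10.png

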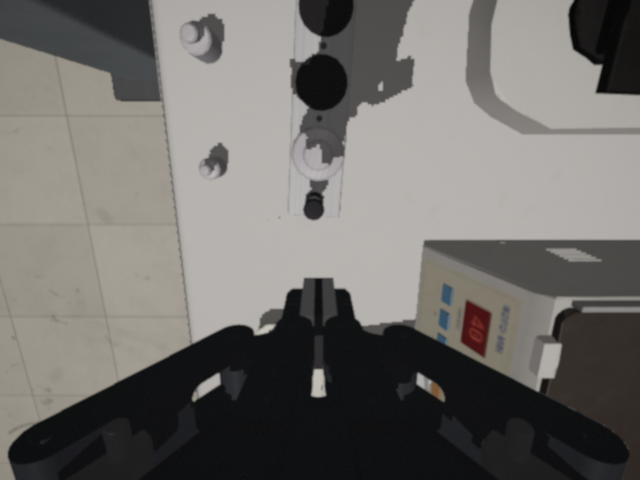

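View pics/s10.png

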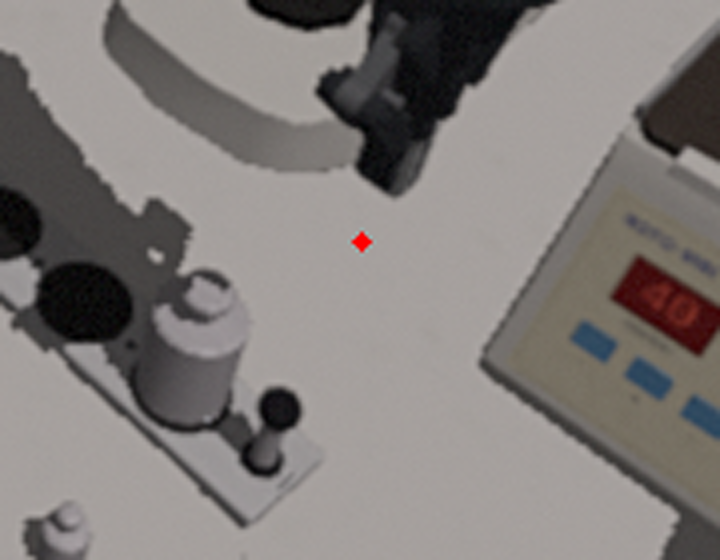

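Run:
```python
from cell import vision
from h import *
cs=vision.calibration('scene')
cal={'vfov': 70.9254884367369, 'cx': 318.0707460818507, 'cy': 235.10138313003574, 'eye': np.array([ 493.90720368, -295.93546106,  367.11981317]), 'rotation': np.array([-2.81660284e-01,  2.43810348e-04,  2.27216369e-03])}
for z in range(185,260,10): print(z,proj(cs,[493,-366.7,z]).round(1),proj(cal,[493,-366.7+11,z]).round(1),at_z(cs,(480.2,314.5),z).round(1))
```

```text
185 [471.4 327.2] [316.3 247. ] [ 526.6 -361.6  185. ]
195 [472.8 323.4] [316.2 252.8] [ 517.8 -364.5  195. ]
205 [474.2 319.5] [316.1 259.2] [ 509.  -367.4  205. ]
215 [475.7 315.5] [316.  266.4] [ 500.2 -370.4  215. ]
225 [477.1 311.5] [315.9 274.5] [ 491.4 -373.3  225. ]
235 [478.7 307.4] [315.7 283.7] [ 482.5 -376.2  235. ]
245 [480.2 303.2] [315.5 294.1] [ 473.7 -379.2  245. ]
255 [481.8 298.9] [315.3 306.2] [ 464.9 -382.1  255. ]
```

Run:
```python
from h import *
im=cv2.imread('pics/w10.png')
cv2.imwrite('pics/w10c.png',cv2.resize(im[110:230,270:370],None,fx=5,fy=5,interpolation=cv2.INTER_CUBIC))
```

```text
(no output)
```

View pics/w10c.png

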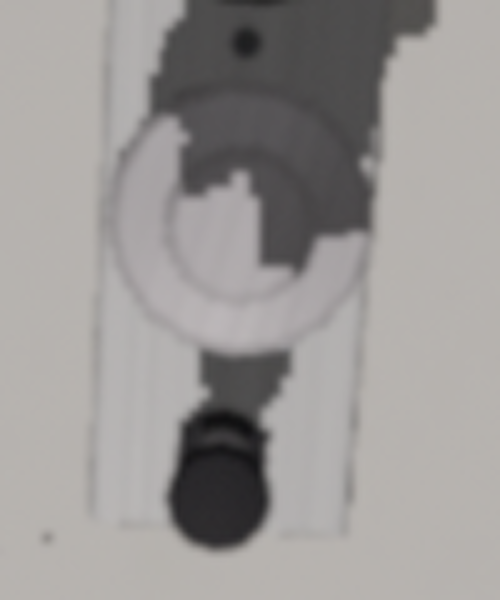

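```bash
python3 -m crank '[{"x":3,"y":-0.5,"z":-3,"spin":0},{"x":4.6,"y":-1,"z":-2,"spin":0},{"x":4.6,"y":-1,"z":0,"spin":0},{"x":4.6,"y":-1,"z":0,"spin":0},{"x":4.6,"y":-1,"z":0,"spin":0}]' 75;  python3 -m crank '[{"x":4.6,"y":0,"z":0,"spin":0},{"x":4.6,"y":0,"z":0,"spin":0},{"x":4.6,"y":0,"z":0,"spin":0},{"x":4.6,"y":0,"z":0,"spin":0},{"x":4.6,"y":0,"z":0,"spin":0}]'; python3 -m crank '[{"x":4.6,"y":0,"z":0,"spin":0},{"x":4.6,"y":0,"z":0,"spin":0},{"x":4.6,"y":0,"z":0,"spin":0},{"x":4.6,"y":0,"z":0,"spin":0},{"x":4.6,"y":0,"z":0,"spin":0}]'; python3 -m crank '[{"x":4.6,"y":0,"z":0,"spin":0},{"x":2,"y":0,"z":0,"spin":0},{"x":0,"y":0,"z":0,"spin":0},{"x":0,"y":0,"z":0,"spin":0}]'
python3 - <<'E'
from cell import ctrl,vision
from h import *
cal=vision.calibration('wrist');s=ctrl.read_state();print(cal, s['eef_pos'])
im=vision.get_image('wrist')
cv2.imwrite('pics/w11.png',im)
p=proj(cal,[446,423.2,48]);print(p, proj(cal,[446,423.2,66])); u,v=int(p[0]),int(p[1]);print(u,v)
cv2.imwrite('pics/w11c.png',cv2.resize(im[v-50:v+50,u-50:u+50],None,fx=5,fy=5,interpolation=cv2.INTER_CUBIC))
E
```

```text
clock: 19.1
eef_pos: [447.6, -152.6, 235.0]
tool_rot: [3.141, 0.0, 1.572]
force: [1.6, 0.7, 0.5]
width: 63.9
clock: 19.6
eef_pos: [447.7, 77.5, 235.0]
tool_rot: [3.141, 0.0, 1.572]
force: [0.8, -0.5, -0.0]
width: 63.8
clock: 20.1
eef_pos: [447.4, 307.5, 234.8]
tool_rot: [3.141, 0.0, 1.572]
force: [0.4, -0.2, 0.3]
width: 64.2
clock: 20.5
eef_pos: [447.4, 371.1, 234.3]
tool_rot: [-3.141, 0.001, 1.572]
force: [0.9, -0.1, -0.0]
width: 64.1
{'vfov': 70.9254884367369, 'cx': 318.0707460818507, 'cy': 235.10138313003574, 'eye': array([448.15406115, 442.10800559, 416.16994575]), 'rotation': array([-0.28319142,  0.00060099,  0.00197105])} [447.37577204 371.06469568 234.31185324]
[316.22070589 155.53871725] [316.11640546 156.47439059]
316 155
```

View pics/w11c.png

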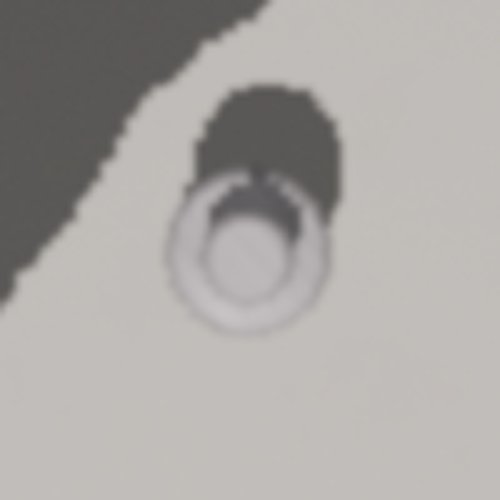

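```bash
python3 -m crank '[{"x":2.6,"y":-0.22,"z":2,"spin":0},{"x":2.6,"y":0,"z":4,"spin":0},{"x":0,"y":0,"z":4,"spin":0},{"x":0,"y":0,"z":4,"spin":0},{"x":0,"y":0,"z":2,"spin":0}]'; python3 -m crank '[{"x":0,"y":0,"z":0,"spin":0},{"x":0,"y":0,"z":0,"spin":0}]'
python3 - <<'E'
from cell import ctrl,vision
from h import *
cal=vision.calibration('wrist');s=ctrl.read_state();print(cal, s['eef_pos'])
im=vision.get_image('wrist')
cv2.imwrite('pics/w12.png',im)
print(proj(cal,[445.2,423.3,48]), proj(cal,[445.2,423.2,66]))
E
```

```text
clock: 21.05
eef_pos: [444.9, 419.6, 71.4]
tool_rot: [-3.139, 0.005, 1.569]
force: [-1.1, -0.2, -0.7]
width: 63.9
clock: 21.25
eef_pos: [446.3, 422.7, 75.4]
tool_rot: [3.141, 0.0, 1.57]
force: [-0.7, -0.8, 1.1]
width: 63.9
{'vfov': 70.9254884367369, 'cx': 318.0707460818507, 'cy': 235.10138313003574, 'eye': array([447.04938931, 493.5294794 , 257.31119617]), 'rotation': array([-0.28198957, -0.00037869, -0.00029334])} [446.26770686 422.72788727  75.35373013]
[315.15632446 249.17202905] [314.92024912 258.82584128]
```

View pics/w12.png

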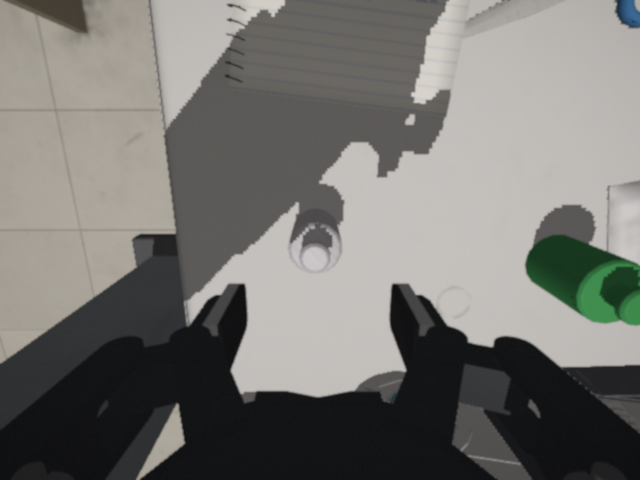

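```bash
python3 -m crank '[{"x":0.05,"y":-0.1,"z":2,"spin":0},{"x":0,"y":0,"z":2,"spin":0},{"x":0,"y":0,"z":2,"spin":0},{"x":0,"y":0,"z":1.5,"spin":0},{"x":0,"y":0,"z":0,"spin":0}]'; python3 -m crank '[{"x":0,"y":0,"z":1,"spin":0},{"x":0,"y":0,"z":1,"spin":0},{"x":0,"y":0,"z":0.7,"spin":0},{"x":0,"y":0,"z":0,"spin":0},{"x":0,"y":0,"z":0,"spin":0}]'
python3 - <<'E'
from cell import ctrl,vision
from h import *
cal=vision.calibration('wrist');s=ctrl.read_state();print(cal['eye'], s['eef_pos'],s['qpos'])
im=vision.get_image('wrist')
cv2.imwrite('pics/w13.png',im)
print(proj(cal,[445.2,423.3,48]), proj(cal,[445.2,423.2,66]))
E
```

```text
clock: 21.8
eef_pos: [444.2, 423.4, -0.9]
tool_rot: [-3.141, 0.001, 1.571]
force: [0.3, -1.3, -0.0]
width: 63.9
clock: 22.3
eef_pos: [444.2, 424.3, -27.4]
tool_rot: [-3.142, 0.0, 1.572]
force: [-0.2, 0.7, 0.0]
width: 63.8
[445.00483596 495.05857153 154.54318812] [444.24386943 424.29741626 -27.40178214] [-0.59947212  0.89520233 -0.3440428   1.75576828  0.50184361  0.57890438
 -1.24930055]
[318.38872184 343.33526492] [318.42171155 377.49238984]
```

View pics/w13.png

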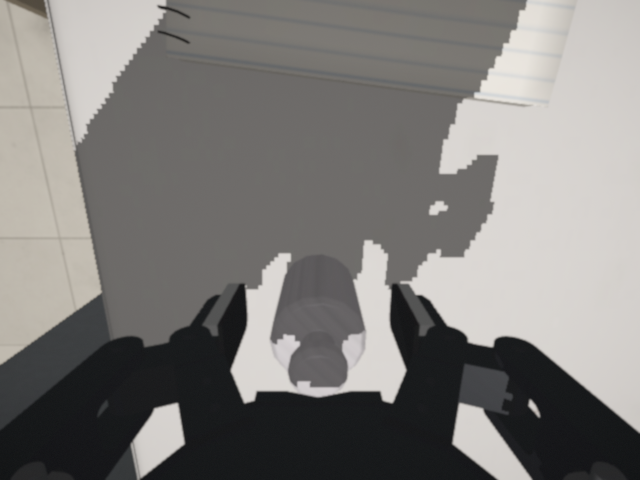

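```bash
python3 -m crank '[{"x":0,"y":0,"z":0,"spin":0},{"x":0,"y":0,"z":0,"spin":0},{"x":0,"y":0,"z":0,"spin":0},{"x":0,"y":0,"z":0,"spin":0},{"x":0,"y":0,"z":0,"spin":0}]' 0
python3 - <<'E'
from cell import ctrl,vision
from h import *
cal=vision.calibration('wrist');s=ctrl.read_state();print(cal, s['eef_pos'],s['qpos'])
im=vision.get_image('wrist')
cv2.imwrite('pics/w14.png',im)
E
```

```text
clock: 22.85
eef_pos: [444.5, 424.6, -26.7]
tool_rot: [3.141, -0.001, 1.572]
force: [0.1, 0.4, 6.6]
width: 34.7
{'vfov': 70.9254884367369, 'cx': 318.0707460818507, 'cy': 235.10138313003574, 'eye': array([445.19946519, 495.2648185 , 155.27830382]), 'rotation': array([-0.28111001, -0.00048883,  0.00149981])} [444.541869   424.62597888 -26.74327532] [-0.59933802  0.89420765 -0.34431014  1.75559313  0.50175066  0.5790187
 -1.24938366]
```

View pics/w14.png

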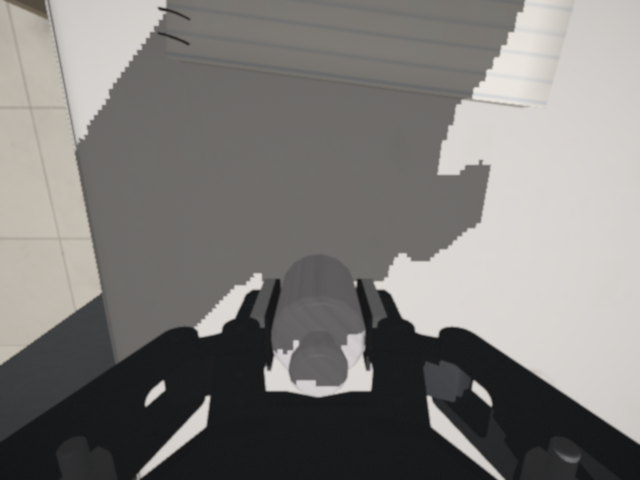

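```bash
python3 - <<'E'
from h import *
cal={'vfov': 70.9254884367369, 'cx': 318.0707460818507, 'cy': 235.10138313003574, 'eye': np.array([445.19946519, 495.2648185 , 155.27830382]), 'rotation': np.array([-0.28111001, -0.00048883,  0.00149981])}
print(at_z(cal,(318,255),0))
print(at_z(cal,(318,302),48),at_z(cal,(318.3,363),66))
im=cv2.imread('pics/w14.png')
cv2.imwrite('pics/w14c.png',cv2.resize(im[240:400,240:400],None,fx=4,fy=4,interpolation=cv2.INTER_CUBIC))
E
python3 -m crank '[{"x":0,"y":0,"z":-1,"spin":0},{"x":0,"y":0,"z":-3,"spin":0},{"x":0,"y":0,"z":-4,"spin":0},{"x":0,"y":0,"z":-4,"spin":0},{"x":0,"y":0,"z":-4,"spin":0}]'; python3 -m crank '[{"x":0,"y":0,"z":-4,"spin":0},{"x":0,"y":0,"z":-4,"spin":0},{"x":0,"y":0,"z":-3,"spin":0},{"x":-2,"y":0.5,"z":0,"spin":0},{"x":-4,"y":1,"z":0,"spin":0}]'
```

```text
[445.32325211 440.31981503   0.        ]
[445.31020966 439.80762671  48.        ] [445.41462948 428.24971672  66.        ]
clock: 23.4
eef_pos: [443.7, 423.4, 134.0]
tool_rot: [-3.141, 0.001, 1.572]
force: [0.8, 0.5, -1.9]
width: 34.3
clock: 23.9
eef_pos: [457.6, 367.5, 244.1]
tool_rot: [3.141, -0.004, 1.578]
force: [0.9, -0.5, -2.5]
width: 34.2
```

View pics/w14c.png

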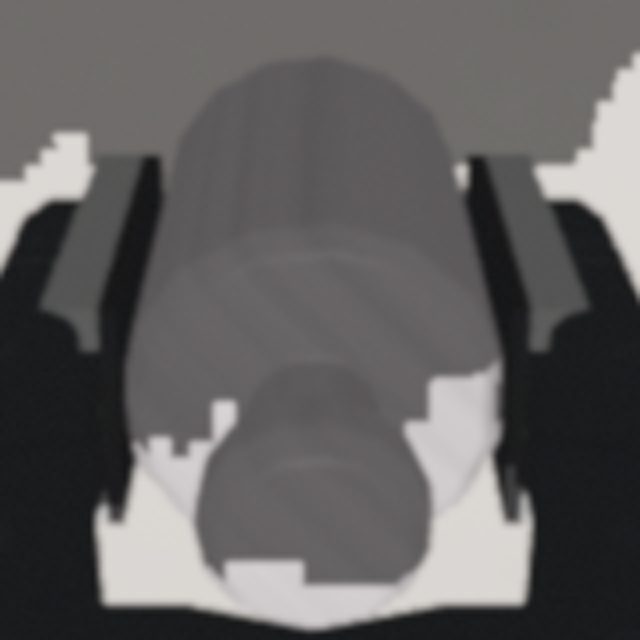

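```bash
python3 -m crank '[{"x":-4.6,"y":0.4,"z":0,"spin":0},{"x":-4.6,"y":0.4,"z":0,"spin":0},{"x":-4.6,"y":0.4,"z":0,"spin":0},{"x":-4.6,"y":0.4,"z":0,"spin":0},{"x":-4.6,"y":0.4,"z":0,"spin":0}]'; python3 -m crank '[{"x":-4.6,"y":0.4,"z":0,"spin":0},{"x":-4.6,"y":0.4,"z":0,"spin":0},{"x":-4.6,"y":0.4,"z":0,"spin":0},{"x":-4.6,"y":0.4,"z":0,"spin":0},{"x":-4.6,"y":0.2,"z":0,"spin":0}]'; python3 -m crank '[{"x":-4.6,"y":0,"z":0,"spin":0},{"x":-4.6,"y":0,"z":1,"spin":0},{"x":-4,"y":0,"z":3,"spin":0},{"x":-1.5,"y":0,"z":4,"spin":0},{"x":0,"y":0,"z":4,"spin":0}]';python3 -m crank '[{"x":0,"y":0,"z":3,"spin":0},{"x":0,"y":0,"z":2,"spin":0},{"x":0,"y":0,"z":0,"spin":0},{"x":0,"y":0,"z":0,"spin":0},{"x":0,"y":0,"z":0,"spin":0}]'
```

```text
clock: 24.4
eef_pos: [478.8, 132.0, 242.6]
tool_rot: [-3.141, 0.001, 1.572]
force: [1.1, 0.1, -2.5]
width: 34.3
clock: 24.9
eef_pos: [497.1, -97.6, 242.7]
tool_rot: [-3.141, -0.0, 1.572]
force: [1.2, -0.6, -1.6]
width: 34.7
clock: 25.4
eef_pos: [496.7, -247.2, 121.4]
tool_rot: [3.141, 0.002, 1.566]
force: [0.6, 0.5, -3.1]
width: 34.4
clock: 25.9
eef_pos: [499.0, -243.0, 74.1]
tool_rot: [3.139, 0.001, 1.572]
force: [0.9, 0.5, -2.3]
width: 34.3
```

```bash
python3 -m crank '[{"x":0,"y":-0.28,"z":2,"spin":0},{"x":0,"y":0,"z":2,"spin":0},{"x":0,"y":0,"z":2,"spin":0},{"x":0,"y":0,"z":1,"spin":0},{"x":0,"y":0,"z":0,"spin":0}]'; python3 -m crank '[{"x":0,"y":0,"z":0,"spin":0},{"x":0,"y":0,"z":0,"spin":0},{"x":0,"y":0,"z":0,"spin":0}]'
python3 - <<'E'
from cell import ctrl,vision
from h import *
cal=vision.calibration('wrist');s=ctrl.read_state();print(cal, s['eef_pos'],s['tool_rot'])
im=vision.get_image('wrist')
cv2.imwrite('pics/w15.png',im)
E
```

```text
clock: 26.4
eef_pos: [495.0, -242.6, 2.6]
tool_rot: [-3.141, -0.0, 1.572]
force: [-0.1, -0.6, -2.0]
width: 34.3
clock: 26.7
eef_pos: [495.9, -243.1, 3.7]
tool_rot: [3.14, 0.001, 1.572]
force: [0.2, -0.9, -1.5]
width: 35.0
{'vfov': 70.9254884367369, 'cx': 318.0707460818507, 'cy': 235.10138313003574, 'eye': array([ 496.34988028, -172.17254105,  185.55538435]), 'rotation': array([-0.28255645, -0.00145658,  0.00137052])} [ 495.88638154 -243.0526013     3.6611644 ] [3.13991859e+00 7.23071293e-04 1.57165735e+00]
```

View pics/w15.png

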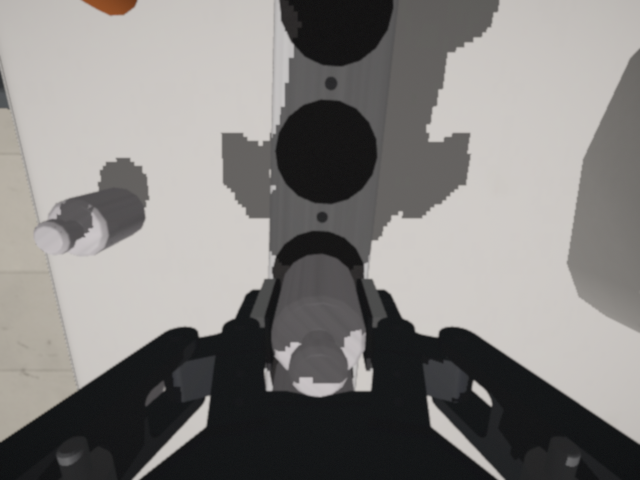

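```bash
python3 - <<'E'
from h import *
cal={'vfov': 70.9254884367369, 'cx': 318.0707460818507, 'cy': 235.10138313003574, 'eye':np.array([ 496.34988028, -172.17254105,  185.55538435]), 'rotation': np.array([-0.28255645, -0.00145658,  0.00137052])}
im=cv2.imread('pics/w15.png')
s,e=blob(im,(326,152),r=60); print(s,e,at_z(cal,e[0],14))
E
python3 -m crank '[{"x":0,"y":0.03,"z":0.6,"spin":0},{"x":0,"y":0,"z":0.5,"spin":0},{"x":0,"y":0,"z":0.3,"spin":0},{"x":0,"y":0,"z":0.1,"spin":0},{"x":0,"y":0,"z":0,"spin":0}]'; python3 -m crank '[{"x":0,"y":0,"z":0.1,"spin":0},{"x":0,"y":0,"z":0,"spin":0},{"x":0,"y":0,"z":0,"spin":0}]'
```

```text
[ 277  101   99  102 8070] ((326.0074157714844, 151.35365295410156), (98.9645004272461, 101.9831771850586), 7.167816638946533) [ 500.53382156 -178.84957617   14.        ]
clock: 27.25
eef_pos: [495.3, -242.6, -12.5]
tool_rot: [-3.141, -0.0, 1.572]
force: [0.9, 0.5, -2.0]
width: 34.5
clock: 27.55
eef_pos: [495.6, -242.7, -12.7]
tool_rot: [3.141, 0.0, 1.572]
force: [-1.5, 0.1, 5.5]
width: 34.8
```

Contact. Release and look.

```bash
python3 -m crank '[{"x":0,"y":0,"z":0,"spin":0},{"x":0,"y":0,"z":0,"spin":0},{"x":0,"y":0,"z":0,"spin":0},{"x":0,"y":0,"z":0,"spin":0}]' 70;  python3 -m crank '[{"x":0,"y":0,"z":-1,"spin":0},{"x":0,"y":0,"z":-2,"spin":0},{"x":0,"y":0,"z":-4,"spin":0},{"x":0,"y":0,"z":-4,"spin":0},{"x":0,"y":0,"z":-4,"spin":0}]'; python3 -m crank '[{"x":-3,"y":-3,"z":-3,"spin":0},{"x":-3,"y":-3,"z":0,"spin":0},{"x":0,"y":-2,"z":0,"spin":0},{"x":0,"y":0,"z":0,"spin":0},{"x":0,"y":0,"z":0,"spin":0}]'; python3 -m crank '[{"x":0,"y":0,"z":0,"spin":0},{"x":0,"y":0,"z":0,"spin":0}]'
python3 - <<'E'
from cell import ctrl,vision
from h import *
cal=vision.calibration('wrist');s=ctrl.read_state();print(cal, s['eef_pos'])
im=vision.get_image('wrist')
cv2.imwrite('pics/w16.png',im)
for y in(.0,): print(proj(cal,[496.6,-244.5,14]),proj(cal,[496.6,-244.5,62]),proj(cal,[496.6,-244.5,80]))
E
```

```text
clock: 27.95
eef_pos: [495.5, -242.8, -13.4]
tool_rot: [3.141, -0.0, 1.572]
force: [0.2, -0.5, -0.3]
width: 59.6
clock: 28.45
eef_pos: [495.2, -242.5, 138.8]
tool_rot: [3.141, -0.0, 1.572]
force: [-0.1, -0.4, -0.4]
width: 59.5
clock: 28.95
eef_pos: [417.0, -301.6, 166.2]
tool_rot: [3.14, 0.0, 1.572]
force: [0.3, -0.7, -0.1]
width: 59.9
clock: 29.15
eef_pos: [417.9, -300.9, 165.6]
tool_rot: [3.141, -0.0, 1.574]
force: [0.5, -0.2, 0.2]
width: 59.6
{'vfov': 70.9254884367369, 'cx': 318.0707460818507, 'cy': 235.10138313003574, 'eye': array([ 418.36323023, -230.20067997,  347.59979165]), 'rotation': array([-0.28154106, -0.00069911,  0.0034594 ])} [ 417.89517336 -300.9136835   165.62336736]
[398.99411074 153.39791354] [412.43500757 156.00514072] [418.69895864 157.22020425]
```

View pics/w16.png

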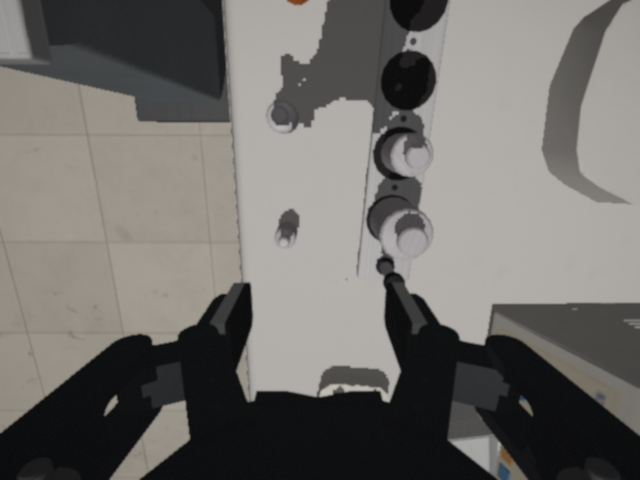

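Run:
```python
from h import *
im=cv2.imread('pics/w16.png')
a=cv2.resize(im[85:145,250:310],None,fx=6,fy=6,interpolation=cv2.INTER_CUBIC)
b=cv2.resize(im[195:255,255:315],None,fx=6,fy=6,interpolation=cv2.INTER_CUBIC)
c=cv2.resize(im[120:180,370:430],None,fx=6,fy=6,interpolation=cv2.INTER_CUBIC)
cv2.imwrite('pics/w16c.png',np.hstack([a,b])); cv2.imwrite('pics/w16d.png',c)
```

```text
(no output)
```

View pics/w16c.png

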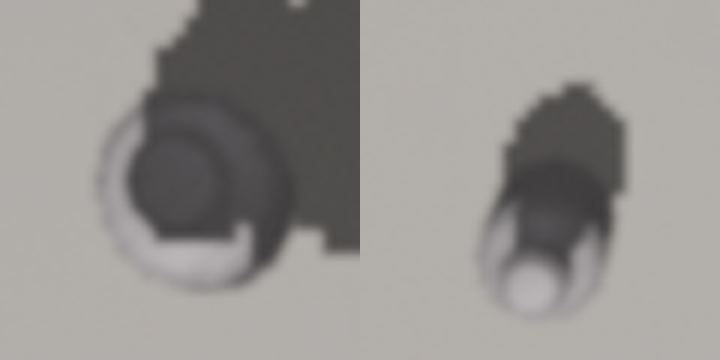

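View pics/w16d.png

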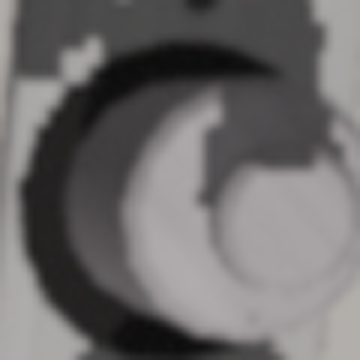

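Run:
```python
from h import *
cal={'vfov': 70.9254884367369, 'cx': 318.0707460818507, 'cy': 235.10138313003574, 'eye': np.array([ 418.36323023, -230.20067997,  347.59979165]), 'rotation': np.array([-0.28154106, -0.00069911,  0.0034594 ])}
print(at_z(cal,(280,115.8),54),at_z(cal,(281.3,116.7),38),at_z(cal,(283.7,243),44))
```

```text
[ 387.18500802 -213.03605144   54.        ] [ 386.59392002 -212.83464367   38.        ] [ 386.44865315 -325.87800085   44.        ]
```

```bash
python3 -m crank '[{"x":3,"y":-1,"z":0,"spin":0},{"x":3,"y":-1,"z":2,"spin":0},{"x":2.8,"y":-1.1,"z":3,"spin":0},{"x":0,"y":0,"z":3,"spin":0},{"x":0,"y":0,"z":1,"spin":0}]' 65; python3 -m crank '[{"x":0,"y":0,"z":0,"spin":0},{"x":0,"y":0,"z":0,"spin":0},{"x":0,"y":0,"z":0,"spin":0}]'
python3 - <<'E'
from cell import ctrl,vision
from h import *
cal=vision.calibration('wrist');s=ctrl.read_state();print(cal, s['eef_pos'],s['qpos'])
im=vision.get_image('wrist')
cv2.imwrite('pics/w17.png',im)
print(proj(cal,[386.8,-213,38]),proj(cal,[386.8,-213,54]))
E
```

```text
clock: 29.7
eef_pos: [384.6, -212.0, 73.7]
tool_rot: [-3.138, -0.002, 1.575]
force: [-0.5, 0.3, -0.2]
width: 55.4
clock: 30.0
eef_pos: [386.7, -214.6, 76.5]
tool_rot: [3.139, 0.001, 1.571]
force: [0.1, 0.2, 0.5]
width: 55.5
{'vfov': 70.9254884367369, 'cx': 318.0707460818507, 'cy': 235.10138313003574, 'eye': array([ 387.17268293, -143.59413108,  258.36881585]), 'rotation': array([-0.28293491, -0.00201917,  0.00066522])} [ 386.7137611  -214.5576464    76.48259626] [ 0.67877579  0.55651109 -0.33458205  2.18330654  0.40442264  0.45699945
  0.02558369]
[316.81071246 242.5770679 ] [316.77141235 250.08967267]
```

View pics/w17.png

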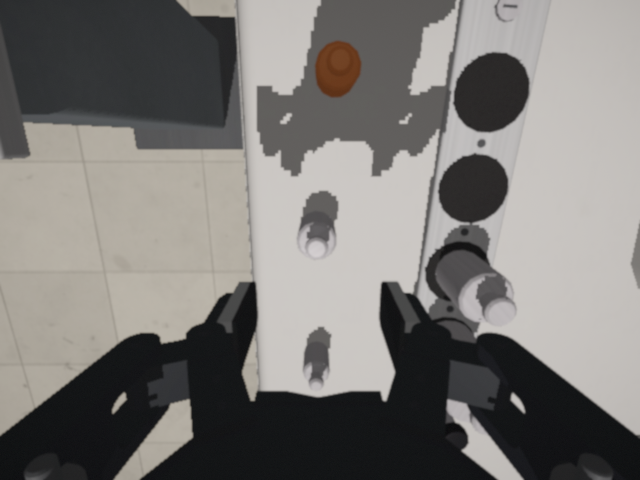

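```bash
python3 -m crank '[{"x":0.2,"y":0,"z":2,"spin":0},{"x":0,"y":0,"z":2,"spin":0},{"x":0,"y":0,"z":2,"spin":0},{"x":0,"y":0,"z":1.5,"spin":0},{"x":0,"y":0,"z":0,"spin":0}]'; python3 -m crank '[{"x":0,"y":0,"z":1.2,"spin":0},{"x":0,"y":0,"z":1.2,"spin":0},{"x":0,"y":0,"z":0.7,"spin":0},{"x":0,"y":0,"z":0,"spin":0},{"x":0,"y":0,"z":0,"spin":0}]'
python3 - <<'E'
from cell import ctrl,vision
from h import *
cal=vision.calibration('wrist');s=ctrl.read_state();print(s['eef_pos'],s['qpos'])
im=vision.get_image('wrist')
cv2.imwrite('pics/w18.png',im)
E
```

```text
clock: 30.55
eef_pos: [385.1, -211.8, -0.2]
tool_rot: [-3.14, -0.0, 1.572]
force: [-0.3, 0.3, -0.1]
width: 55.5
clock: 31.05
eef_pos: [386.1, -212.3, -29.6]
tool_rot: [3.14, 0.001, 1.571]
force: [0.5, 0.6, 0.7]
width: 55.3
[ 386.11534252 -212.34919466  -29.61986794] [ 0.62095742  0.77897556 -0.26644308  2.23563148  0.92199552  0.23454151
 -0.47890283]
```

View pics/w18.png

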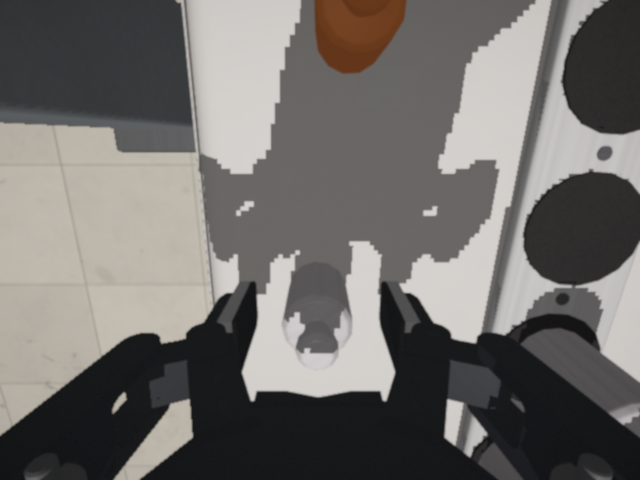

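```bash
python3 -m crank '[{"x":0,"y":0,"z":0,"spin":0},{"x":0,"y":0,"z":0,"spin":0},{"x":0,"y":0,"z":0,"spin":0},{"x":0,"y":0,"z":0,"spin":0},{"x":0,"y":0,"z":0,"spin":0}]' 0
python3 - <<'E'
from cell import ctrl,vision
from h import *
cal=vision.calibration('wrist');s=ctrl.read_state();print(cal,s['eef_pos'],s['qpos'])
im=vision.get_image('wrist')
cv2.imwrite('pics/w19.png',im)
cv2.imwrite('pics/w19c.png',cv2.resize(im[240:400,240:400],None,fx=4,fy=4,interpolation=cv2.INTER_CUBIC))
E
```

```text
clock: 31.6
eef_pos: [385.9, -212.0, -29.7]
tool_rot: [3.141, 0.001, 1.572]
force: [-0.5, 0.1, 8.7]
width: 26.4
{'vfov': 70.9254884367369, 'cx': 318.0707460818507, 'cy': 235.10138313003574, 'eye': array([ 386.49959824, -141.02537419,  152.22049394]), 'rotation': array([-0.28297355, -0.00069009,  0.00165549])} [ 385.88796068 -211.98980391  -29.66043898] [ 0.61976293  0.77892971 -0.26601972  2.23640179  0.92414332  0.23434163
 -0.48115089]
```

View pics/w19c.png

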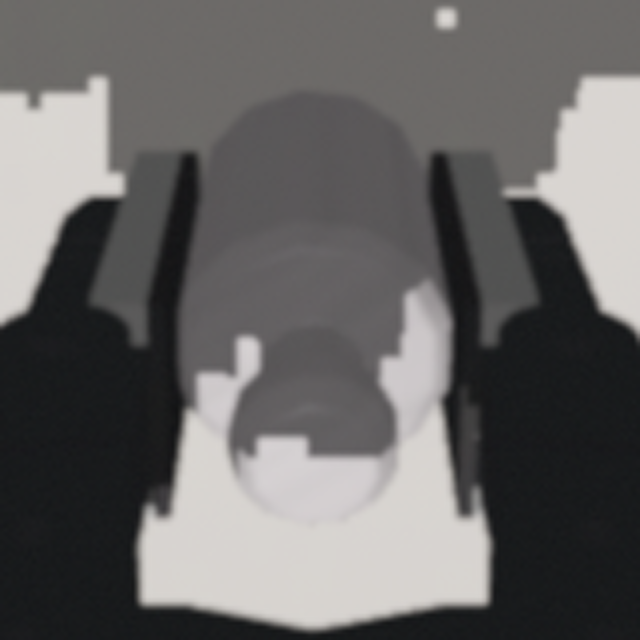

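```bash
python3 - <<'E'
from h import *
cal={'vfov': 70.9254884367369, 'cx': 318.0707460818507, 'cy': 235.10138313003574, 'eye':np.array([ 386.49959824, -141.02537419,  152.22049394]), 'rotation': np.array([-0.28297355, -0.00069009,  0.00165549])}
# far base edge, far shoulder edge, near knob edge
print(at_z(cal,(318,240+90/4),0)-[0,14,0],at_z(cal,(318,240+222/4),38)-[0,14,0], at_z(cal,(318,240+448/4),54))
E
python3 -m crank '[{"x":0,"y":0,"z":-1,"spin":0},{"x":0,"y":0,"z":-3,"spin":0},{"x":0,"y":0,"z":-4,"spin":0},{"x":0,"y":0,"z":-4,"spin":0},{"x":0,"y":2,"z":-3,"spin":0}]'; python3 -m crank '[{"x":0.7,"y":3.2,"z":0,"spin":0},{"x":1.4,"y":3.2,"z":0,"spin":0},{"x":1.4,"y":3,"z":0,"spin":0},{"x":0,"y":0,"z":0,"spin":0},{"x":0,"y":0,"z":0,"spin":0}]'
```

```text
[ 386.66659054 -213.03735145    0.        ] [ 386.64583809 -211.66552704   38.        ] [ 386.65882324 -210.69146663   54.        ]
clock: 32.15
eef_pos: [402.5, -211.7, 121.4]
tool_rot: [-3.138, 0.0, 1.571]
force: [0.5, -1.3, -1.9]
width: 26.2
clock: 32.65
eef_pos: [499.3, -175.8, 119.3]
tool_rot: [-3.141, -0.0, 1.573]
force: [-0.3, -0.4, -2.0]
width: 25.8
```

```bash
python3 -m crank '[{"x":-0.3,"y":0.1,"z":2,"spin":0},{"x":0,"y":0,"z":3,"spin":0},{"x":0,"y":0,"z":3,"spin":0},{"x":0,"y":0,"z":2,"spin":0},{"x":0,"y":0,"z":1,"spin":0}]'; python3 -m crank '[{"x":0,"y":0,"z":0,"spin":0},{"x":0,"y":0,"z":0,"spin":0},{"x":0,"y":0,"z":0,"spin":0},{"x":0,"y":0,"z":0,"spin":0}]'
python3 - <<'E'
from cell import ctrl,vision
from h import *
cal=vision.calibration('wrist');s=ctrl.read_state();print(cal, s['eef_pos'],s['tool_rot'])
im=vision.get_image('wrist')
cv2.imwrite('pics/w20.png',im)
E
```

```text
clock: 33.15
eef_pos: [497.7, -180.3, 7.8]
tool_rot: [-3.137, -0.0, 1.571]
force: [-0.2, 1.0, -1.4]
width: 26.1
clock: 33.55
eef_pos: [501.2, -179.9, 10.6]
tool_rot: [3.14, 0.001, 1.571]
force: [0.2, 1.1, -0.9]
width: 26.1
{'vfov': 70.9254884367369, 'cx': 318.0707460818507, 'cy': 235.10138313003574, 'eye': array([ 501.65244913, -109.04457365,  192.45717893]), 'rotation': array([-0.28246843, -0.00150349,  0.00122446])} [ 501.1911539  -179.93676614   10.55074984] [3.13983013e+00 6.11490543e-04 1.57143814e+00]
```

View pics/w20.png

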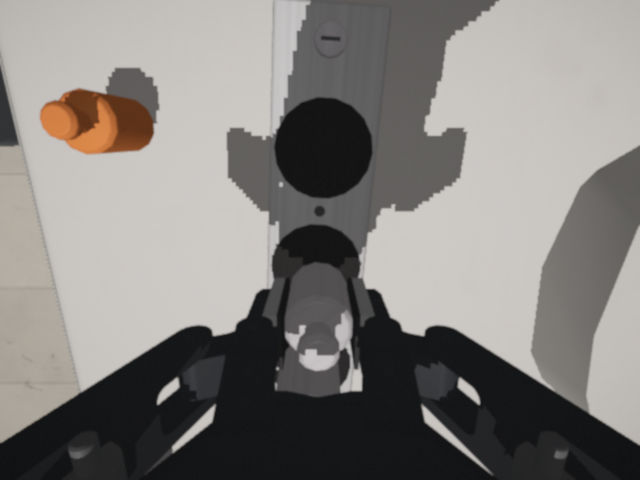

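Run:
```python
from h import *
cal={'vfov': 70.9254884367369, 'cx': 318.0707460818507, 'cy': 235.10138313003574, 'eye':np.array([ 501.65244913, -109.04457365,  192.45717893]), 'rotation': np.array([-0.28246843, -0.00150349,  0.00122446])}
im=cv2.imread('pics/w20.png')
s,e=blob(im,(323,147),r=60); print(s,e,at_z(cal,e[0],14))
print(im.max(2)[215:240,316])
print(at_z(cal,(316,225),14)-[0,25.5,0], at_z(cal,(272,262),14),at_z(cal,(359,262),14))
```

```text
[ 276   98   96   99 7511] ((323.1371765136719, 147.39785766601562), (95.27743530273438, 98.54386138916016), 4.918768405914307) [ 504.52482798 -114.00680665   14.        ]
[72 88 95 97 97 96 97 96 92 74 41 23 21 20 23 20 21 21 21 22 20 21 21 22
 21]
[ 500.84495469 -180.58773925   14.        ] [ 475.99794928 -176.66816768   14.        ] [ 525.11647069 -176.6360011    14.        ]
```

```bash
python3 -m crank '[{"x":0.12,"y":-0.08,"z":0.8,"spin":0},{"x":0,"y":0,"z":0.8,"spin":0},{"x":0,"y":0,"z":0.6,"spin":0},{"x":0,"y":0,"z":0.3,"spin":0},{"x":0,"y":0,"z":0,"spin":0}]'; python3 -m crank '[{"x":0,"y":0,"z":0.1,"spin":0},{"x":0,"y":0,"z":0,"spin":0},{"x":0,"y":0,"z":0,"spin":0}]'
```

```text
clock: 34.1
eef_pos: [499.2, -178.2, -15.6]
tool_rot: [-3.14, 0.0, 1.572]
force: [-2.1, 0.4, 2.5]
width: 26.3
clock: 34.4
eef_pos: [499.2, -178.2, -15.7]
tool_rot: [-3.141, 0.001, 1.572]
force: [-3.4, 0.9, 11.8]
width: 26.2
```

```bash
python3 -m crank '[{"x":0,"y":0,"z":0,"spin":0},{"x":0,"y":0,"z":0,"spin":0},{"x":0,"y":0,"z":0,"spin":0},{"x":0,"y":0,"z":0,"spin":0}]' 65;  python3 -m crank '[{"x":0,"y":0,"z":-1,"spin":0},{"x":0,"y":0,"z":-2,"spin":0},{"x":0,"y":0,"z":-4,"spin":0},{"x":0,"y":0,"z":-4,"spin":0},{"x":0,"y":0,"z":-4,"spin":0}]'; python3 -m crank '[{"x":-3,"y":0,"z":-3,"spin":0},{"x":-3,"y":0,"z":-2,"spin":0},{"x":-3,"y":0,"z":0,"spin":0},{"x":0,"y":0,"z":0,"spin":0},{"x":0,"y":0,"z":0,"spin":0}]'; python3 -m crank '[{"x":0,"y":0,"z":0,"spin":0},{"x":0,"y":0,"z":0,"spin":0}]'
python3 - <<'E'
from cell import ctrl,vision
from h import *
cal=vision.calibration('wrist');s=ctrl.read_state();print(cal, s['eef_pos'])
im=vision.get_image('wrist')
cv2.imwrite('pics/w21.png',im)
b=[500.3,-179.1]; c=[496.5,-244.3]
print(proj(cal,b+[14]),proj(cal,b+[52]),proj(cal,b+[68]),proj(cal,c+[80]))
E
```

```text
clock: 34.8
eef_pos: [499.7, -178.4, -16.7]
tool_rot: [-3.141, -0.0, 1.572]
force: [0.8, 0.4, 0.2]
width: 55.8
clock: 35.3
eef_pos: [499.4, -178.1, 135.6]
tool_rot: [-3.141, -0.0, 1.572]
force: [1.3, -0.6, -0.9]
width: 55.3
clock: 35.8
eef_pos: [499.3, -268.6, 183.8]
tool_rot: [-3.142, -0.001, 1.57]
force: [-0.9, 1.0, 0.9]
width: 55.5
clock: 36.0
eef_pos: [499.9, -266.8, 183.6]
tool_rot: [-3.141, -0.001, 1.574]
force: [-0.8, 0.2, 0.1]
width: 55.3
{'vfov': 70.9254884367369, 'cx': 318.0707460818507, 'cy': 235.10138313003574, 'eye': array([ 500.52509047, -196.18737577,  365.5883149 ]), 'rotation': array([-0.28108407,  0.00044237,  0.00387106])} [ 499.89648789 -266.8186434   183.5788559 ]
[318.06729455 119.82652229] [318.04777016 117.6112688 ] [318.03803248 116.5064236 ] [313.28716143 196.44271842]
```

View pics/w21.png

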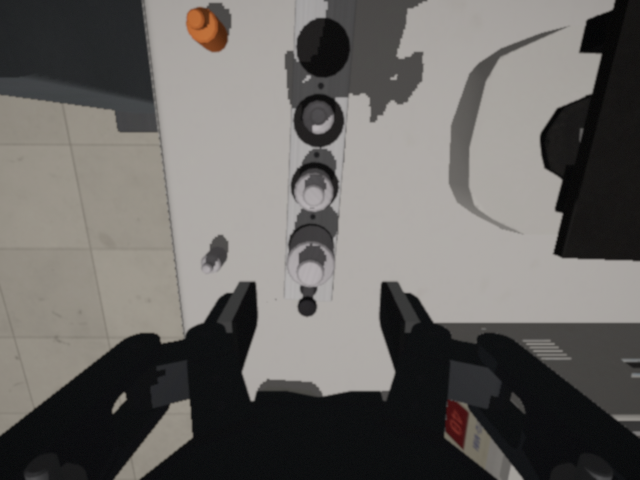

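```bash
python3 -m crank '[{"x":-1.5,"y":-3,"z":0,"spin":0},{"x":-1.5,"y":-3,"z":0,"spin":0},{"x":-1.5,"y":-3,"z":2,"spin":0},{"x":-1.4,"y":-2.35,"z":4,"spin":0},{"x":0,"y":0,"z":3,"spin":0}]' 60; python3 -m crank '[{"x":0,"y":0,"z":2,"spin":0},{"x":0,"y":0,"z":0,"spin":0},{"x":0,"y":0,"z":0,"spin":0},{"x":0,"y":0,"z":0,"spin":0}]'
python3 - <<'E'
from cell import ctrl,vision
from h import *
cal=vision.calibration('wrist');s=ctrl.read_state();print(cal, s['eef_pos'],s['qpos'])
im=vision.get_image('wrist')
cv2.imwrite('pics/w22.png',im)
cv2.imwrite('pics/w22c.png',cv2.resize(im[200:300,260:360],None,fx=5,fy=5,interpolation=cv2.INTER_CUBIC))
print(proj(cal,[386.4,-325.9,30]),proj(cal,[386.4,-325.9,44]))
E
```

```text
clock: 36.55
eef_pos: [381.4, -329.5, 91.9]
tool_rot: [-3.137, 0.001, 1.567]
force: [-0.1, 0.2, 0.1]
width: 51.2
clock: 36.95
eef_pos: [387.6, -327.5, 74.7]
tool_rot: [3.14, 0.001, 1.573]
force: [-0.1, -0.1, 0.6]
width: 51.3
{'vfov': 70.9254884367369, 'cx': 318.0707460818507, 'cy': 235.10138313003574, 'eye': array([ 388.01575296, -256.54830581,  256.61249457]), 'rotation': array([-0.28293634, -0.00171626,  0.00249897])} [ 387.64214744 -327.52543265   74.73107286] [ 1.06285316  0.67777408 -0.63000091  2.01049357  0.64858789  0.65795687
  0.00889057]
[314.97389322 239.83096166] [314.82385289 246.00709186]
```

View pics/w22c.png

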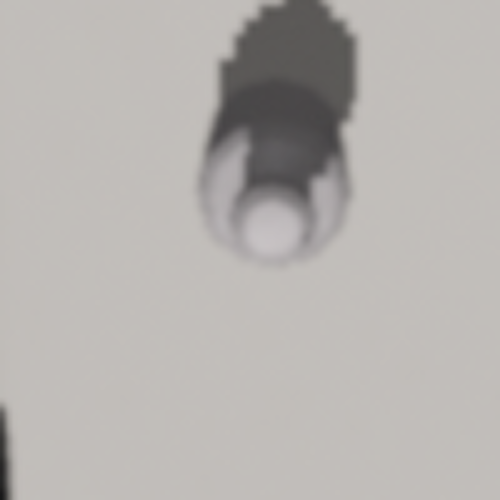

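```bash
python3 -m crank '[{"x":0.18,"y":-0.13,"z":2,"spin":0},{"x":0,"y":0,"z":2,"spin":0},{"x":0,"y":0,"z":2,"spin":0},{"x":0,"y":0,"z":1.5,"spin":0},{"x":0,"y":0,"z":0,"spin":0}]'; python3 -m crank '[{"x":0,"y":0,"z":1.2,"spin":0},{"x":0,"y":0,"z":1.2,"spin":0},{"x":0,"y":0,"z":0.8,"spin":0},{"x":0,"y":0,"z":0,"spin":0},{"x":0,"y":0,"z":0,"spin":0}]'
python3 - <<'E'
from cell import ctrl,vision
from h import *
cal=vision.calibration('wrist');s=ctrl.read_state();print(s['eef_pos'],s['qpos'])
im=vision.get_image('wrist')
cv2.imwrite('pics/w23.png',im)
E
```

```text
clock: 37.5
eef_pos: [384.7, -325.3, -2.0]
tool_rot: [-3.14, -0.001, 1.572]
force: [-0.5, 0.7, 0.5]
width: 51.6
clock: 38.0
eef_pos: [385.1, -325.6, -33.6]
tool_rot: [-3.141, -0.0, 1.572]
force: [0.2, 0.6, -0.8]
width: 51.0
[ 385.08620508 -325.58486921  -33.5521748 ] [ 0.92633029  0.83972712 -0.42429867  2.06231593  0.8511077   0.41977984
 -0.17134563]
```

View pics/w23.png

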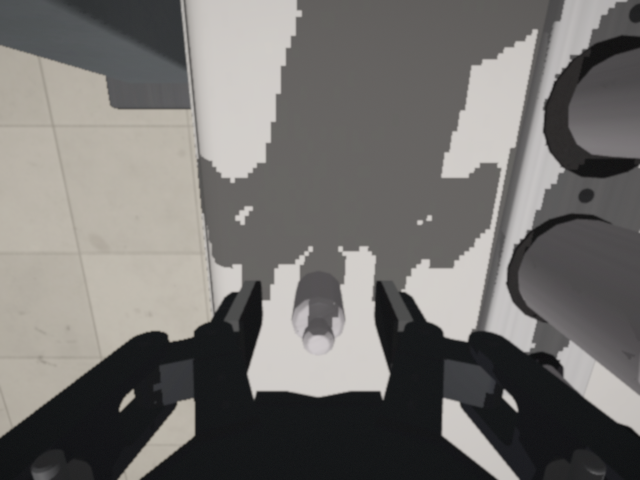

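```bash
python3 -m crank '[{"x":0,"y":0,"z":0,"spin":0},{"x":0,"y":0,"z":0,"spin":0},{"x":0,"y":0,"z":0,"spin":0},{"x":0,"y":0,"z":0,"spin":0},{"x":0,"y":0,"z":0,"spin":0}]' 0
python3 - <<'E'
from cell import ctrl,vision
from h import *
cal=vision.calibration('wrist');s=ctrl.read_state();print(cal,s['eef_pos'])
im=vision.get_image('wrist')
cv2.imwrite('pics/w24.png',im)
cv2.imwrite('pics/w24c.png',cv2.resize(im[240:400,240:400],None,fx=4,fy=4,interpolation=cv2.INTER_CUBIC))
for v in range(255,285,5): print(v,at_z(cal,(318,v),0)[1]-11)
for v in range(330,365,5): print(v,at_z(cal,(318,v),44)[1])
E
```

```text
clock: 38.55
eef_pos: [385.3, -325.9, -32.9]
tool_rot: [3.141, 0.001, 1.572]
force: [-0.1, 0.7, 6.3]
width: 19.8
{'vfov': 70.9254884367369, 'cx': 318.0707460818507, 'cy': 235.10138313003574, 'eye': array([ 385.93643151, -255.03718328,  148.99767284]), 'rotation': array([-0.28248915, -0.00029481,  0.00144015])} [ 385.25040138 -325.92568029  -32.92395578]
255 -318.9911724929026
260 -321.48382535647147
265 -323.9985190308871
270 -326.53554715190205
275 -329.095208594432
280 -331.67780758992876
330 -320.4321590473291
335 -322.4452219796307
340 -324.47734934171666
345 -326.5288132425793
350 -328.5998909944272
355 -330.69086523765134
360 -332.80202406941
```

View pics/w24c.png

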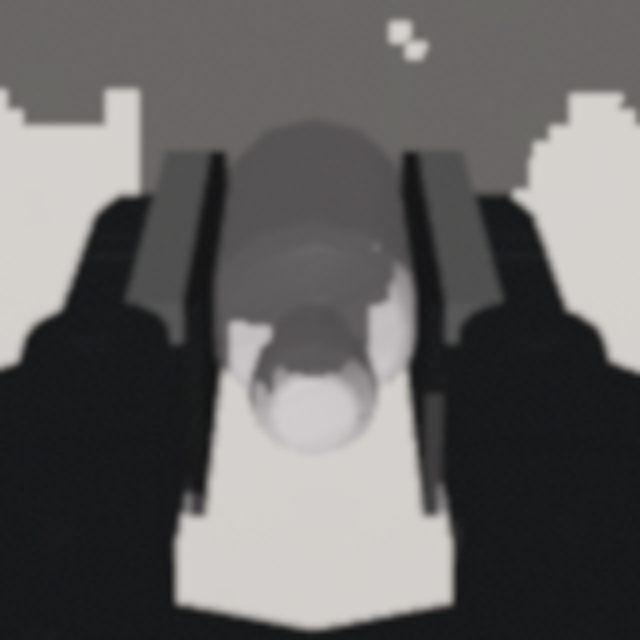

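```bash
python3 -m crank '[{"x":0,"y":0,"z":-1,"spin":0},{"x":0,"y":0,"z":-3,"spin":0},{"x":0,"y":0,"z":-4,"spin":0},{"x":0,"y":0,"z":-4,"spin":0},{"x":1,"y":0,"z":-3,"spin":0}]'; python3 -m crank '[{"x":3.5,"y":2,"z":0,"spin":0},{"x":4,"y":2.4,"z":0,"spin":0},{"x":4,"y":2.4,"z":0,"spin":0},{"x":4,"y":2.4,"z":0,"spin":0},{"x":3,"y":2,"z":0,"spin":0}]';  python3 -m crank '[{"x":1.7,"y":0.7,"z":1,"spin":0},{"x":0,"y":0,"z":3,"spin":0},{"x":0,"y":0,"z":3,"spin":0},{"x":0,"y":0,"z":3,"spin":0},{"x":0,"y":0,"z":1,"spin":0}]'; python3 -m crank '[{"x":0,"y":0,"z":0,"spin":0},{"x":0,"y":0,"z":0,"spin":0},{"x":0,"y":0,"z":0,"spin":0},{"x":0,"y":0,"z":0,"spin":0}]'
python3 - <<'E'
from cell import ctrl,vision
from h import *
cal=vision.calibration('wrist');s=ctrl.read_state();print(cal,s['eef_pos'])
im=vision.get_image('wrist')
cv2.imwrite('pics/w25.png',im)
E
```

```text
clock: 39.1
eef_pos: [385.3, -316.9, 119.1]
tool_rot: [3.14, 0.002, 1.57]
force: [1.0, -0.5, -0.3]
width: 19.8
clock: 39.6
eef_pos: [498.0, -127.5, 117.4]
tool_rot: [3.14, -0.001, 1.574]
force: [0.4, -1.5, -0.4]
width: 19.8
clock: 40.1
eef_pos: [501.8, -113.4, 4.6]
tool_rot: [-3.137, -0.001, 1.572]
force: [0.4, -0.3, 0.4]
width: 19.5
clock: 40.5
eef_pos: [504.7, -113.9, 7.8]
tool_rot: [3.139, 0.0, 1.571]
force: [-0.2, -0.5, 0.0]
width: 19.5
{'vfov': 70.9254884367369, 'cx': 318.0707460818507, 'cy': 235.10138313003574, 'eye': array([505.1549977 , -43.03594596, 189.68163744]), 'rotation': array([-0.28225793, -0.00199909,  0.00108758])} [ 504.7364662  -113.90977512    7.75444414]
```

View pics/w25.png

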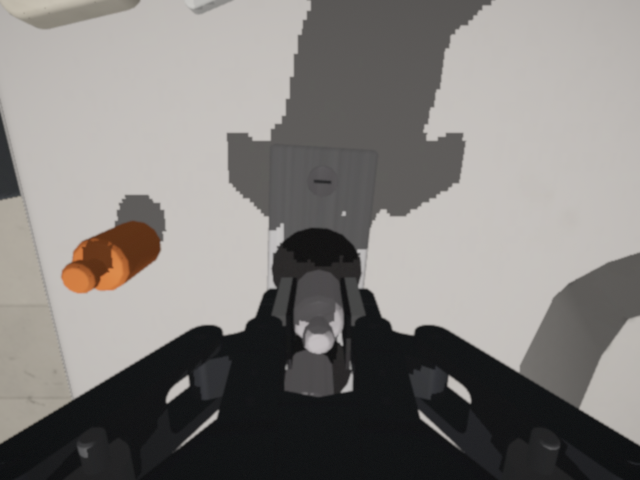

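```bash
python3 - <<'E'
from h import *
cal={'vfov': 70.9254884367369, 'cx': 318.0707460818507, 'cy': 235.10138313003574, 'eye': np.array([505.1549977 , -43.03594596, 189.68163744]), 'rotation': np.array([-0.28225793, -0.00199909,  0.00108758])}
print(at_z(cal,(317,228.5),14)-[0,25.5,0], at_z(cal,(273,264),14),at_z(cal,(360,264),14))
E
python3 -m crank '[{"x":0,"y":0.05,"z":0.8,"spin":0},{"x":0,"y":0,"z":0.8,"spin":0},{"x":0,"y":0,"z":0.6,"spin":0},{"x":0,"y":0,"z":0.3,"spin":0},{"x":0,"y":0,"z":0,"spin":0}]'; python3 -m crank '[{"x":0,"y":0,"z":0.05,"spin":0},{"x":0,"y":0,"z":0,"spin":0},{"x":0,"y":0,"z":0,"spin":0}]'
```

```text
[ 504.97955277 -115.77324555   14.        ] [ 480.49379691 -110.74356335   14.        ] [ 528.93020004 -110.72819837   14.        ]
clock: 41.05
eef_pos: [504.0, -113.4, -18.8]
tool_rot: [-3.141, 0.0, 1.572]
force: [0.8, 0.0, -0.9]
width: 19.7
clock: 41.35
eef_pos: [504.2, -113.4, -18.9]
tool_rot: [-3.141, -0.0, 1.572]
force: [-1.7, 0.4, 3.9]
width: 19.6
```

```bash
python3 -m crank '[{"x":0,"y":0,"z":0,"spin":0},{"x":0,"y":0,"z":0,"spin":0},{"x":0,"y":0,"z":0,"spin":0},{"x":0,"y":0,"z":0,"spin":0}]' 60;  python3 -m crank '[{"x":0,"y":0,"z":-1,"spin":0},{"x":0,"y":0,"z":-2,"spin":0},{"x":0,"y":0,"z":-4,"spin":0},{"x":0,"y":0,"z":-4,"spin":0},{"x":0,"y":0,"z":-4,"spin":0}]'; python3 -m crank '[{"x":-3,"y":0,"z":-3,"spin":0},{"x":-4,"y":0,"z":-3,"spin":0},{"x":-4,"y":0,"z":-3,"spin":0},{"x":-4,"y":0,"z":-2,"spin":0},{"x":-4,"y":0,"z":0,"spin":0}]'; python3 -m crank '[{"x":0,"y":0,"z":0,"spin":0},{"x":0,"y":0,"z":0,"spin":0},{"x":0,"y":0,"z":0,"spin":0}]'
python3 - <<'E'
from cell import ctrl,vision
from h import *
cal=vision.calibration('wrist');s=ctrl.read_state();print(cal, s['eef_pos'])
im=vision.get_image('wrist')
cv2.imwrite('pics/w26.png',im)
cv2.imwrite('pics/w26c.png',cv2.resize(im[0:280,270:370],None,fx=2.1,fy=2.1,interpolation=cv2.INTER_CUBIC))
S={'a':[504.5,-114.3],'b':[500.4,-179.3],'c':[496.6,-244.4],'d':[493,-309.2]}
for k,h in dict(a=44,b=54,c=66,d=80).items(): print(k,proj(cal,S[k]+[14]).round(1),proj(cal,S[k]+[14+h]).round(1))
E
```

```text
clock: 41.75
eef_pos: [504.4, -113.7, -19.1]
tool_rot: [3.142, -0.0, 1.572]
force: [0.3, -0.0, 0.2]
width: 51.1
clock: 42.25
eef_pos: [503.9, -113.3, 133.1]
tool_rot: [-3.141, -0.0, 1.572]
force: [1.0, -0.5, 0.2]
width: 51.5
clock: 42.75
eef_pos: [506.0, -305.6, 245.4]
tool_rot: [3.136, 0.003, 1.572]
force: [0.5, -0.3, -0.2]
width: 50.9
clock: 43.05
eef_pos: [504.5, -302.0, 241.2]
tool_rot: [-3.141, -0.001, 1.574]
force: [0.5, 0.2, 0.2]
width: 51.1
{'vfov': 70.9254884367369, 'cx': 318.0707460818507, 'cy': 235.10138313003574, 'eye': array([ 505.12707634, -231.36394307,  423.29895744]), 'rotation': array([-0.28073532,  0.00029099,  0.00345588])} [ 504.4623813  -301.96604245  241.24376216]
a [318.   24.2] [317.9   9.1]
b [314.1  89.7] [313.5  82.1]
c [310.9 149.4] [309.5 151.6]
d [308.1 203.7] [305.8 218.7]
```

View pics/w26.png

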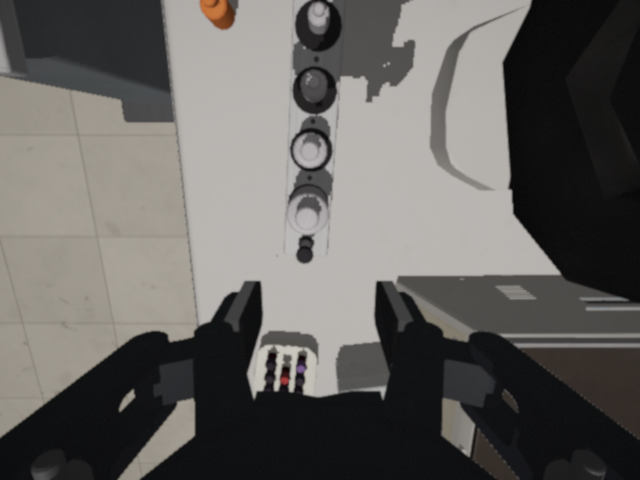

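Run:
```python
from h import *
im=cv2.imread('pics/w26.png')
cs=[cv2.resize(im[v-28:v+28,u-28:u+28] if v>=28 else im[0:56,u-28:u+28],(380,380),interpolation=cv2.INTER_CUBIC) for u,v in [(318,24),(314,90),(311,149),(308,210)]]
o=np.vstack([np.hstack(cs[:2]),np.hstack(cs[2:])])
cv2.imwrite('pics/w26d.png',cv2.resize(o,(600,600)))
```

```text
(no output)
```

View pics/w26d.png

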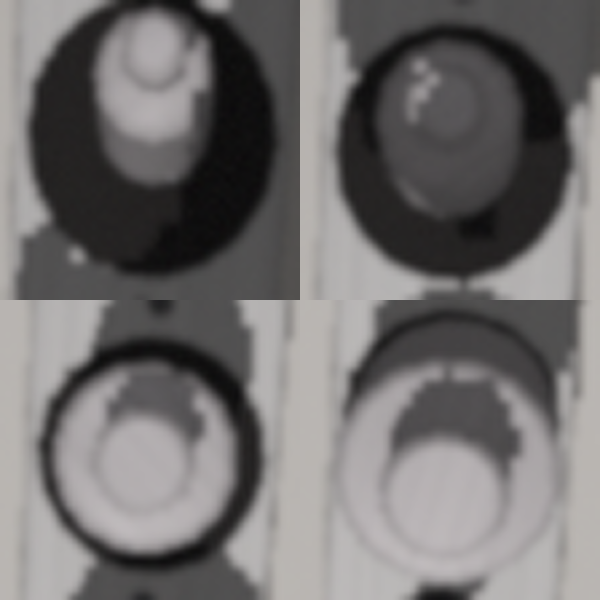

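```bash
python3 -m crank '[{"x":-4,"y":-2,"z":-1,"spin":0},{"x":-4,"y":-2,"z":0,"spin":0},{"x":-4,"y":-2,"z":0,"spin":0},{"x":0,"y":0,"z":0,"spin":0},{"x":0,"y":0,"z":0,"spin":0}]'
python3 - <<'E'
from cell import vision
import cv2
im=vision.get_image('scene');cv2.imwrite('pics/s27.png',cv2.resize(im[230:430,250:500],None,fx=3,fy=3,interpolation=cv2.INTER_CUBIC))
E
```

```text
clock: 43.6
eef_pos: [444.3, -423.3, 250.8]
tool_rot: [-3.141, -0.001, 1.571]
force: [0.1, 0.8, 0.4]
width: 51.3
```

View pics/s27.png

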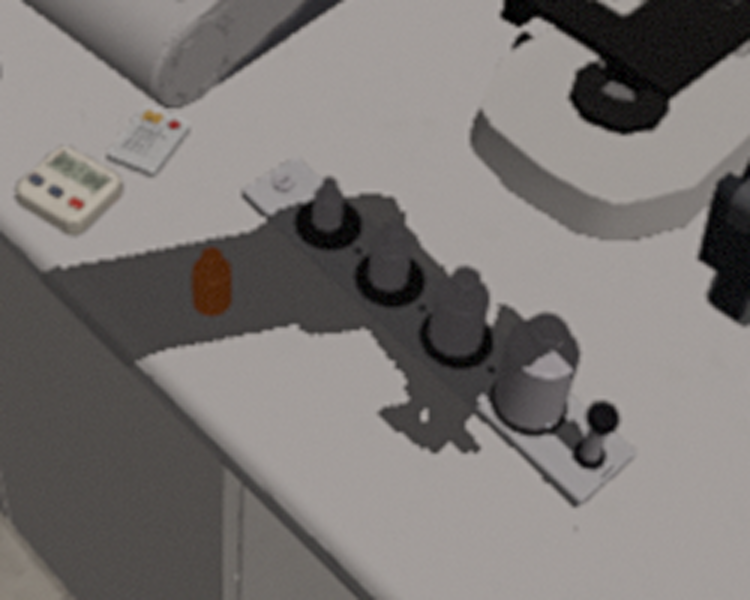

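All four stand upright, descending in size away from the post.

```bash
python3 -c "
from cell import ctrl;print(ctrl.finish_job())"
```

```text
the job is handed in; nothing more can be done
None
```

I put the four steel weights on the rail in order: 500 g on seat d beside the black-topped post, then 200 g on c, 100 g on b and 50 g on a. I handed the job in at about 43.6 s of the 141 s allowed, with the gripper clear of everything.

- **Last checks:** the final wrist and scene pictures show all four upright. Each is within about 1 to 1.5 mm of its seat centre, as measured with the camera. The orange look-alike has not moved. I did not touch the green one, but did not look at it again at the end.
- **Fingertip height disagreed:** the real fingertips sat about 40 mm above the reported TCP. My first grip on the 500 g weight was therefore near its shoulder.
- **500 g weight placed twice:** it first landed about 1.7 mm off centre, so I re-gripped it to correct that. The fingers slid up onto its knob and pressed with about 26 N, below the 40 N limit. It stayed upright and ended about 1 mm from centre. For the other three I allowed for the height offset and gripped them lower on the body.
- **Joint close to its limit:** picking up the 100 g weight took joint 6 to 0.234 rad, just inside its 0.23 limit.

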